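Load the test card and hold the snap cap home on the port

TASK

Take the tall test card from the rack and slide it edgewise all the way down into the slot of the metal test fixture. Then press the wide snap cap onto the fixture's round stud until it clicks, and keep pressing after the click until the cap is fully home and the springy contact ring under it is pushed down; finish while still holding the cap pressed down like that with the gripper on it. Leave the short card and the small cap where they are.

Things in the scene. Friction and masses are not known exactly. Their poses are not given: they have to be found in the camera images.
- test_card: the tall test card: a flat stiff aluminium-framed circuit board 80 mm wide, 8 mm thick, 78 mm tall, about 0.09 kg, standing on edge in one of the two slots of the rack. Origin at the centre of its bottom edge; x along its width, y across its thickness, z up
- short_card: a similar card, but only 48 mm tall (80 mm wide, 8 mm thick), in the other slot of the rack; not wanted. Origin at the centre of its bottom edge
- rack: fixed grey plastic rack, 110 x 120 mm, 26 mm high, with two slots (83 x 11 mm, 18 mm deep, floor 8 mm above the table) running along its x at y = -36 and +36 mm. Origin at the centre of its underside
- fixture: fixed test fixture: aluminium base plate 110 (x) x 200 (y) x 20 mm, grey slotted socket at y = +55 mm, snap port with round stud at y = -55 mm. Origin at the centre of its underside, z up; everything on it turns with it
- slot_floor (a point): centre of the floor of the fixture's card slot, 26 mm above the table. The slot is 83 mm long (fixture's x), 11 mm wide (its y) and 22 mm deep; its mouth, 48 mm above the table, is bevelled by 3 mm. The socket block is 110 x 34 mm. A card fully home stands with its bottom edge on this floor, either way round
- port_seat (a point): centre of the flat seat of the snap port, 24 mm above the table. From it rises a tapered stud, 17 mm in diameter, 22 mm tall; four spring balls in its sides stand out to 24 mm across, 11.5 mm up. The cap's rim meets them 16 mm above the seat, needs about 7 to 14 N to pass (the click is done with the rim 3 to 4 mm up), then pushes the contact ring until it rests on the seat
- contact_ring (a joint): the brass spring-loaded contact ring, 37 mm in diameter, around the foot of the stud: 0 when free (its top 5 mm above the seat), 0.005 m when pushed fully down level with the seat. Spring 1.5 N per mm (about 7.5 N fully down). Under a clicked cap that nobody presses it springs back to 0.001 to 0.002
- snap_cap: the wide snap cap: round metal skirt 41 mm in diameter, 29 mm tall, hollow below (mouth 20 mm in diameter), with a grey grip knob 22 mm in diameter from 29 to 61 mm above its rim; the skirt's flat top is a shoulder 9 mm wide that fingertips can push on. About 0.08 kg. Stands upright on the table. Origin at the centre of its rim (underside), z up
- small_cap: a narrower cap of the same look, 29 mm in diameter, 54 mm tall, standing on the table; not wanted. Origin at the centre of its underside

How it is judged (in metres and radians):
On the way, in this order (a step that is already met when the one before it is completed fails the run):
1. the tall test card stands fully home in the fixture's slot (z of test_card in the frame of slot_floor between -0.003 and 0.004 m and horizontal distance between test_card and slot_floor below 0.006 m and angle between test_card's own z axis and vertical below 0.12 rad and angle between the x axis of test_card and the x axis of fixture, either way round below 0.12 rad), for 0.2 s.
2. the snap cap has clicked onto the stud (z of snap_cap in the frame of port_seat below 0.0045 m and horizontal distance between snap_cap and port_seat below 0.004 m and angle between snap_cap's own z axis and vertical below 0.12 rad), for 0.1 s.
At the end, for the whole second after the job is handed in: Finished holding: cap rim within 2 mm of the seat, centred within 4 mm, contact ring kept down by over 3.5 mm, fingers bearing on the cap with over 1 N; tall card in the fixture slot, bottom edge within 4 mm of its floor, centred within 6 mm; both upright (card also in line) within 0.12 rad (all of step 1 and horizontal distance between snap_cap and port_seat below 0.004 m and angle between snap_cap's own z axis and vertical below 0.12 rad and z of snap_cap in the frame of port_seat below 0.002 m and value of joint contact_ring above 0.0035 m and contact force between the fingers and snap_cap above 1 N); the arm keeps its last pose, push and grip.
It fails at once if the short card is moved by more than 30 mm (distance of short_card from where it was at the start of the episode above 0.03 m).
It fails at once if the small cap is moved by more than 30 mm (distance of small_cap from where it was at the start of the episode above 0.03 m).
It also fails if it takes over 67 s, if anything falls off the work surface, if the arm or the gripper's body presses on something with over 40 N, if the wrist force passes 120 N, or if a joint passes its speed limit or range.

ROBOT

A 7-joint arm with a two-finger parallel gripper is mounted at the origin on the work surface. World frame = base frame: x ahead of the robot, y to its left, z up, the work surface at z = 0. Lengths are in mm, angles in rad, forces in N, time in s.
With the tool pointing down it reaches from about 425 to 950 mm from the base axis. Payload 16.7 kg.
Tool frame: the origin (TCP) lies between the finger pads; the fingertips stand 25 mm ahead of it and the grasp point (between the pads) lies 6 mm ahead of it; x points along the fingers, y is the direction in which the jaws open and shut, and the axes are right-handed (so a half turn about x gives the same grasp; the last joint's range is limited). The gripper opens to 94 mm and grips with 3 to 60 N. Pads are 16 mm wide; open, the fingers measure 119 mm over their backs; the gripper's body (75 mm by 177 mm) begins 78 mm behind the grasp point.
Start: joints at [-1.454, 0.426, 0.074, 1.606, -0.034, 1.111, -0.067], TCP at [177.315, 651.255, 200.467] pointing down, gripper open.
Joint ranges: [-2.85, 2.85], [-0.5, 2.14], [-1.23, 1.37], [0.21, 2.46], [-1.02, 4.16], [0.16, 2.05], [-2.73, 2.73]. Speed limits (rad/s): [1.89, 1.89, 2.39, 2.39, 3.01, 3.01, 3.01].

INTERFACE

Orientations are given as a unit quaternion [x, y, z, w].
In Python, from workcell import read_state, camera, get_calibration, job_done gives the robot as it stands.
- The arm moves only by the tool move_arm, never from a script. Its argument "rows" is a list of rows, each an object with "translation": the shift along the world's x, y, z in mm, a list of three; "twist": the turn, a rotation vector about the world's x, y, z in rad, a list of three; "grip": the opening in per cent of the stroke, from 0 (shut) to 100 (fully open). A call has 1 to 20 rows; each row is the pose to reach, as a shift and turn from the pose commanded when the call began; what a row does not reach only later rows make up. A row lasts 1/12 s, in which the tool goes at most 41.7 mm and 7.16 degrees, less where a joint would pass 70% of its speed; a pose out of reach is approached as far as the arm can. A call with a gripper value outside its range is refused whole. The fingers move at their own pace and stop on an object; "grip_force" is the grip in N (left out, the last holds). Time passes only in rows, so rows that repeat a pose let the fingers close. It gives the time, the measured TCP pose, the force and the opening at its end, in the units of the state.
- read_state(): the state, without advancing time (a new reading comes with each control period).
- camera(name): name is "scene" or "side" or "wrist"; returns (picture, depth): 420x560x3 uint8, blue, green, red; 420x560 float32, mm along the optical axis (not along the pixel's ray), 0 where there is no reading.
- get_calibration(name): a dict with "vfov" (degrees; the focal length in pixels is half the picture's height over the tangent of half this angle, whatever the lens; pixels are square), "cx", "cy" (the principal point, pixels), "k1" (the pictures are not rectified: a ray, as slopes to the right and down, at radius r is drawn at 1 + k1 r^2 times it, then the intrinsics apply), "R" (3x3) and "t" (3): a world point X has camera coordinates R X + t. Camera axes: x right, y down, z forward; pixel columns grow to the right and rows downward; lengths in mm; the calibration is good to about 2 mm. A picture is of the moment at which its call begins: read the wrist's pose just before it. get_calibration takes no time and is no camera call; for the wrist camera it gives the pose at the moment of the call.
- job_done(): hands the job in, once; it reports no verdict.
The state is a dict: "clock": time; "joints": joint angles; "joint_vel": joint speeds; "effort": joint torques, N m; "position": TCP position; "tool_rot": TCP orientation; "ft_force": force on the tool from outside, world axes, zero at the start; "ft_torque": the same for the moment, N m; "finger_gap": opening from 0.0 (shut) to 1.0 (fully open).
Only numpy, scipy, OpenCV 4.12 (cv2) and the standard library are available. Lean on these libraries where they do the work, as an engineer would, in place of code of your own. Each camera call takes 0.05 s, during which the arm holds its last target.

## Working session

There is one attempt and no reset: what is moved stays moved. The work goes in short steps, Python scripts to look and compute and a tool call to move; the robot and the scene stay as the last step left them, time stands still between calls to the robot, and variables do not carry over. Pictures are saved under pics/ and viewed, and the job is handed in when it is done.

Besides the shell and the picture viewer there is one more tool, called after ">>>" by a JSON object that holds its "op" and its "data". move_arm: Moves the arm, as the interface text tells. Its arguments: {"type":"object","properties":{"rows":{"type":"array","items":{"type":"object","properties":{"translation":{"type":"array","items":{"type":"number"}},"twist":{"type":"array","items":{"type":"number"}},"grip":{"type":"number"}}}},"grip_force":{"type":"number"}},"required":["rows"]}

```bash
mkdir -p pics; ls
python3 - <<'E'
from workcell import *
import cv2
print(read_state())
for n in ["scene","side","wrist"]:
    c=get_calibration(n);print(n,c)
    p,d=camera(n);cv2.imwrite(f"pics/{n}0.png",p)
    import numpy as np; np.savez(f"pics/{n}0.npz",p=p,d=d,**c)
E
```

```text
pics
{'clock': 0.0, 'joints': array([-1.45451524,  0.42674746,  0.073885  ,  1.60660695, -0.03411551,
        1.11080036, -0.06709812]), 'joint_vel': array([ 9.66767772e-05, -1.17686710e-04, -1.61812089e-03, -9.81387647e-04,
       -2.25180896e-05, -5.18623073e-04,  1.96888142e-03]), 'effort': array([ 4.34557287e-04, -9.35803771e+01,  3.66709672e+00, -4.54202020e+01,
       -4.88924095e-02,  1.95842155e-02,  1.24426488e-04]), 'position': array([177.22716191, 650.85384033, 199.76635872]), 'tool_rot': array([ 0.09325581,  0.70089552, -0.09417457,  0.70084233]), 'ft_force': array([ 0.6875506 , -0.24751093,  1.13956815]), 'ft_torque': array([ 0.00951072,  0.03918973, -0.01933008]), 'finger_gap': 0.999180603985307}
scene {'vfov': 47.44614384916459, 'cx': 272.29906898822907, 'cy': 210.97412995647016, 'k1': -0.1644764862264217, 'R': array([[-0.87886222,  0.47706327,  0.00344161],
       [ 0.3746261 ,  0.69457975, -0.61417771],
       [-0.2953921 , -0.53848826, -0.78916025]]), 't': array([ 457.8363297 , -172.01567973, 1352.83792118])}
side {'vfov': 56.40172387052571, 'cx': 282.854642921979, 'cy': 208.43944451633163, 'k1': -0.07735965439876934, 'R': array([[ 0.9149752 , -0.40342487, -0.00829135],
       [-0.28425231, -0.62983332, -0.72284896],
       [ 0.28639308,  0.66374571, -0.69095632]]), 't': array([-467.5596252 ,  181.12101712,  774.39400844])}
wrist {'vfov': 69.06969418426687, 'cx': 281.0392004421275, 'cy': 211.1990384285153, 'k1': 0.001451547953417556, 'R': array([[ 0.26239387,  0.96496019, -0.00113272],
       [ 0.93595316, -0.25422022,  0.24364681],
       [ 0.23482151, -0.06499161, -0.96986337]]), 't': array([-674.04917106,  -25.14226799,  389.85490505])}
```

View pics/scene0.png

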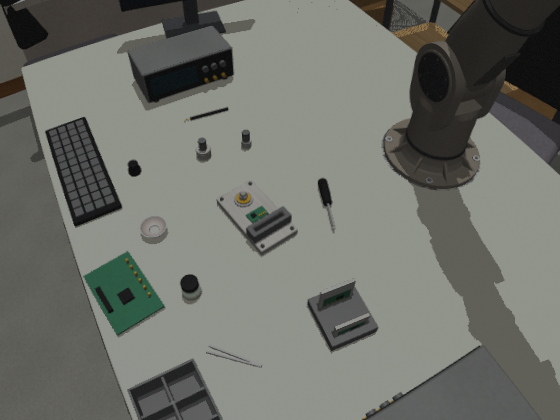

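View pics/side0.png

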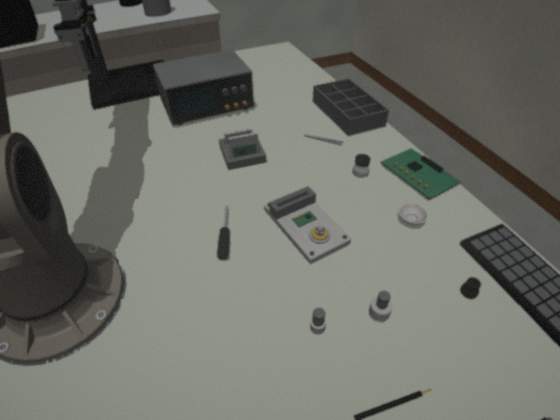

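View pics/wrist0.png

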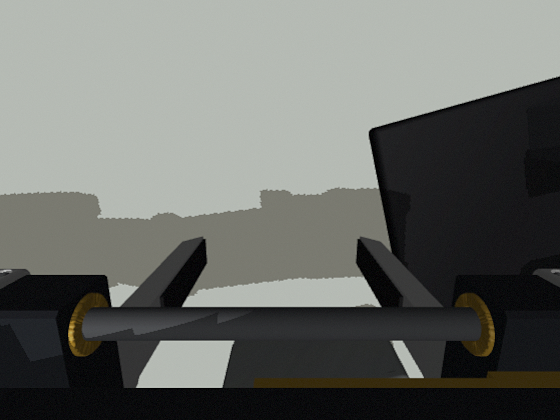

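The scene view shows the rack at about (342,313), the fixture at (257,213), the wide cap at (203,148) and the small cap at (245,138). In the side view they are at (243,150), (306,222), (382,303) and (318,319). The wrist camera sees only the table and the fingers. Next I'll enlarge the crops and compute rough positions.

```bash
cat > h.py <<'E'
import numpy as np, cv2
from workcell import *
def K(c):
    f=210/np.tan(np.radians(c['vfov'])/2); return np.array([[f,0,c['cx']],[0,f,c['cy']],[0,0,1.]])
def ray(c,uv):
    uv=np.asarray(uv,float).reshape(-1,1,2)
    n=cv2.undistortPoints(uv,K(c),np.array([float(c['k1']),0,0,0])).reshape(-1,2)
    d=np.c_[n,np.ones(len(n))]; return d   # cam-frame, z=1
def onplane(c,uv,z):
    d=ray(c,uv)@c['R']; o=-c['R'].T@c['t']
    s=(z-o[2])/d[:,2]; return o+s[:,None]*d
def bydepth(c,uv,dep):
    d=ray(c,uv)*np.asarray(dep).reshape(-1,1); return (d-c['t'])@c['R']
def proj(c,X):
    X=np.asarray(X,float).reshape(-1,3); Y=X@c['R'].T+c['t']
    n=Y[:,:2]/Y[:,2:]; r2=(n**2).sum(1,keepdims=True); n=n*(1+c['k1']*r2)
    k=K(c); return n*k[0,0]+[k[0,2],k[1,2]]
def cloud(c,d,box=None):
    v,u=np.nonzero(d>0); P=bydepth(c,np.c_[u,v],d[v,u]); return P,u,v
def tri(c1,u1,c2,u2):
    A=[];b=[]
    for c,u in((c1,u1),(c2,u2)):
        dd=(ray(c,u)@c['R'])[0]; dd/=np.linalg.norm(dd); M=np.eye(3)-np.outer(dd,dd)
        A.append(M); b.append(M@(-c['R'].T@c['t']))
    X=np.linalg.solve(A[0]+A[1],b[0]+b[1]); return X
def load(f):
    z=np.load(f); return {k:z[k] for k in z.files}
def snap(n,name):
    c=get_calibration(n); p,d=camera(n); np.savez(f"pics/{name}.npz",p=p,d=d,**c); cv2.imwrite(f"pics/{name}.png",p); return c,p,d
E
python3 - <<'E'
from h import *
a=load("pics/scene0.npz");b=load("pics/side0.npz")
def crop(z,x0,y0,x1,y1,n,s):
    p=cv2.convertScaleAbs(z['p'][y0:y1,x0:x1],alpha=1.5);cv2.imwrite(n,cv2.resize(p,None,fx=s,fy=s,interpolation=cv2.INTER_CUBIC))
crop(a,180,120,390,360,"pics/cs.png",2.5) 
crop(b,200,120,400,340,"pics/cd.png",2.5)
for nm,z,pts in(("scene",a,[(342,313),(257,213),(203,155),(245,143)]),("side",b,[(243,155),(306,222),(382,308),(318,324)])):
    print(nm,onplane(z,pts,10).round(0).tolist())
    P,u,v=cloud(z,z['d']); m=(abs(P[:,0]-600)<100)&(abs(P[:,1])<600)
    print(np.percentile(P[:,2],[5,50,95]))
E
```

```text
scene [[511.0, 301.0, 10.0], [548.0, -32.0, 10.0], [586.0, -285.0, 10.0], [462.0, -271.0, 10.0]]
[-7.50950028e+02  4.22979025e-01  1.41896975e+02]
side [[513.0, 284.0, 10.0], [558.0, -26.0, 10.0], [590.0, -293.0, 10.0], [462.0, -272.0, 10.0]]
[-6.54858683e+02 -5.72379365e-02  1.44092977e+02]
```

View pics/cs.png

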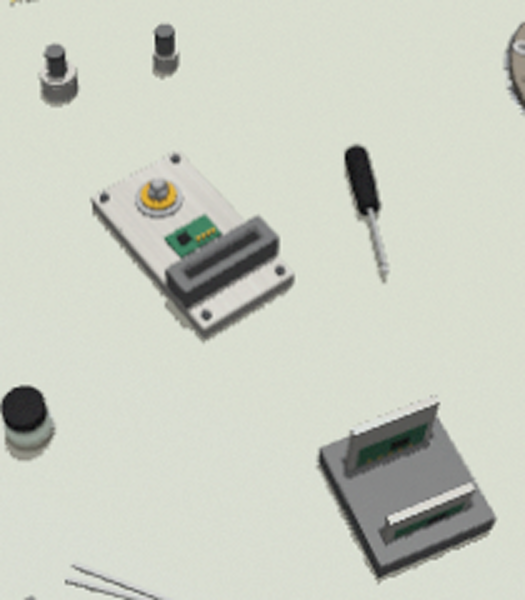

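View pics/cd.png

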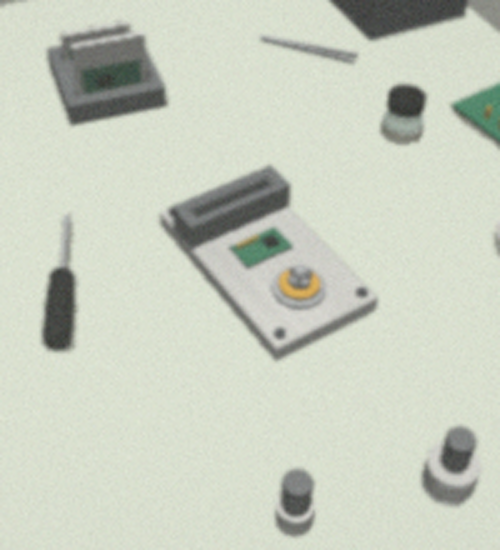

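Run:
```python
from h import *
for f in("scene0","side0"):
    z=load(f"pics/{f}.npz"); P,u,v=cloud(z,z['d'])
    def sel(cx,cy,r,z0,z1):
        m=(np.hypot(P[:,0]-cx,P[:,1]-cy)<r)&(P[:,2]>z0)&(P[:,2]<z1);return P[m]
    print(f,"table",np.median(sel(560,150,60,-30,30)[:,2]), np.std(sel(560,150,60,-30,30)[:,2]))
    for nm,cx,cy,r,bands in(("fixture",550,-30,130,[(14,27),(40,56)]),("rack",512,293,100,[(18,32),(50,62),(78,95)]),("cap",588,-289,40,[(22,35),(50,70)]),("small",462,-272,40,[(10,70),(48,60)])):
        for b in bands:
            q=sel(cx,cy,r,*b)
            if len(q)<4: print(nm,b,len(q));continue
            (c,s,a)=cv2.minAreaRect(q[:,:2].astype(np.float32))
            print(nm,b,len(q),"rect",np.round(c,1),np.round(s,1),round(a,1),"med",np.median(q,0).round(1),"mean",q.mean(0).round(1))
```

```text
scene0 table 0.6695035204409444 1.7985969823544907
fixture (14, 27) 2001 rect [553.7 -25. ] [112.7 199.9] 7.9 med [558.2 -34.4  21.1] mean [557.7 -24.9  21.2]
fixture (40, 56) 572 rect [553.5 -21.2] [111.2 137.4] 8.3 med [552.   26.7  47.9] mean [548.8  22.7  47.3]
rack (18, 32) 1974 rect [516.7 307.1] [120.7 112.7] 84.3 med [524.4 312.4  26.2] mean [522.  314.6  26.1]
rack (50, 62) 271 rect [517.2 307.8] [79.9 80.7] 84.7 med [521.7 340.4  55.7] mean [520.5 318.8  55.5]
rack (78, 95) 192 rect [513.2 271.1] [10.  82.7] 83.9 med [516.4 271.4  85.4] mean [515.5 271.6  84.9]
cap (22, 35) 95 rect [ 583.5 -288.4] [36.5 39.2] 88.7 med [ 587.5 -282.2   28.4] mean [ 585.3 -284.    28.6]
cap (50, 70) 55 rect [ 583.4 -289.3] [21.5 20.6] 45.9 med [ 584.1 -287.6   59.6] mean [ 584.  -287.9   58.7]
small (10, 70) 140 rect [ 462.3 -267. ] [27.8 25.8] 63.7 med [ 463.9 -262.1   35.9] mean [ 463.2 -263.6   35.3]
small (48, 60) 42 rect [ 461.6 -268.9] [20.  19.9] 30.6 med [ 462.1 -266.7   53.2] mean [ 461.2 -267.5   53. ]
side0 table -0.37503540386764406 1.2048011632512092
fixture (14, 27) 2275 rect [5
[... 239 characters left out ...]
.3 med [493.4 262.7  25.6] mean [503.9 274.9  25.3]
rack (50, 62) 192 rect [516.3 302.3] [86.8 77.4] 84.3 med [514.6 268.2  55.2] mean [515.4 298.3  55.3]
rack (78, 95) 119 rect [512.5 265.8] [11.6 77.1] 86.2 med [512.6 265.5  83.6] mean [512.8 265.7  83.4]
cap (22, 35) 233 rect [ 580.9 -296.3] [36.5 38.9] 42.0 med [ 574.9 -302.    28.8] mean [ 577.3 -299.6   28.7]
cap (50, 70) 127 rect [ 581.4 -295.3] [21.  19.7] 7.6 med [ 579.7 -296.3   60.6] mean [ 580.1 -296.3   59.3]
small (10, 70) 315 rect [ 459.1 -274.6] [25.3 28.1] 45.1 med [ 456.7 -279.1   37.7] mean [ 457.3 -277.6   37.1]
small (48, 60) 125 rect [ 459.8 -273.2] [22.4 19.4] 65.1 med [ 459.4 -274.4   53.9] mean [ 459.4 -274.1   53.7]
```

Run:
```python
from h import *
from scipy.spatial.transform import Rotation as R
s=read_state();c=get_calibration("wrist")
T=R.from_quat(s['tool_rot']).as_matrix();print(T.round(3))
C=-c['R'].T@c['t'];print("cam",C,"in tool",T.T@(C-s['position']));print("cam axes in tool\n",(c['R']@T).round(3))
for k in("scene0","side0"):
    z=load(f"pics/{k}.npz");P,u,v=cloud(z,z['d'])
    m=(P[:,2]>90)&(P[:,2]<400)&(P[:,0]>100)&(P[:,0]<800)&(P[:,1]<700)&(P[:,1]>-400)
    q=P[m]; print(k,len(q)); 
    if len(q): print(q.min(0),q.max(0))
print([onplane(c,[p],86)[0].round(0) for p in((280,60),(280,230),(100,230),(460,230))])
```

```text
[[-0.     0.263  0.965]
 [-0.001  0.965 -0.263]
 [-1.    -0.001  0.   ]]
cam [108.86056628 669.40352625 383.56133958] in tool [-183.63146369   -0.32334423  -70.80842845]
cam axes in tool
 [[-0.     1.    -0.   ]
 [-0.244  0.     0.97 ]
 [ 0.97   0.     0.244]]
scene0 6891
[360.46450066 274.33733252  90.1604226 ] [634.27139816 699.97756938 144.27961673]
side0 5012
[121.71891709 507.87754528  90.01342305] [643.14684773 699.93174987 394.65218972]
[array([ 46., 685.,  86.]), array([200., 643.,  86.]), array([152., 466.,  86.]), array([248., 820.,  86.])]
```

>>> {"op": "move_arm", "data": {"rows": [{"translation":[0,0,40],"twist":[0,0,0],"grip":100},{"translation":[30,-34,40],"twist":[0,0,0.02],"grip":100},{"translation":[60,-68,40],"twist":[0,0,0.04],"grip":80},{"translation":[90,-102,40],"twist":[0,0,0.06],"grip":60},{"translation":[118,-134,40],"twist":[0,0,0.08],"grip":60},{"translation":[146,-166,40],"twist":[0,0,0.1],"grip":60},{"translation":[174,-198,40],"twist":[0,0,0.12],"grip":60},{"translation":[202,-230,40],"twist":[0,0,0.14],"grip":60},{"translation":[230,-262,40],"twist":[0,0,0.166],"grip":60},{"translation":[258,-294,40],"twist":[0,0,0.166],"grip":60},{"translation":[286,-326,30],"twist":[0,0,0.166],"grip":60},{"translation":[314,-358,20],"twist":[0,0,0.166],"grip":60},{"translation":[336,-382,0],"twist":[0,0,0.166],"grip":60},{"translation":[336,-382,0],"twist":[0,0,0.166],"grip":60},{"translation":[336,-382,0],"twist":[0,0,0.166],"grip":60}]}}

```text
clock: 1.4
position: [515.0, 264.8, 198.7]
tool_rot: [0.036, 0.707, -0.038, 0.706]
ft_force: [-1.2, -0.2, 0.6]
finger_gap: 0.599
```

Run:
```python
from h import *
s=read_state();print(s['clock'],s['position'],s['joints'].round(2),s['finger_gap'],s['ft_force'])
snap("wrist","w1")
```

```text
1.4 [514.97433297 264.84967328 198.74042964] [-0.82  0.28  0.29  1.84 -0.09  1.04  0.96] 0.5989411972140414 [-1.24070929 -0.1641139   0.59311557]
```

View pics/w1.png

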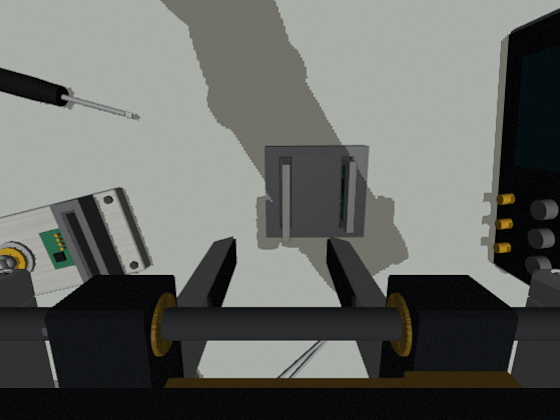

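The wrist view shows the rack at columns 265–368. The tall card's top edge is the bar at column ~286, rows 163–243, and the short card is at column ~350. The fixture is at left, partly hidden. I'll measure the card's top edge at z = 86 and the rack.

Run:
```python
from h import *
s=read_state();print(s['position'],s['joint_vel'].round(3)[:3])
c,p,d=snap("wrist","w1b")
P,u,v=cloud(c,d)
from scipy.spatial.transform import Rotation as R
T=R.from_quat(s['tool_rot']).as_matrix();print("tool y",T[:,1],T[:,0])
def sel(cx,cy,r,z0,z1):
    m=(np.hypot(P[:,0]-cx,P[:,1]-cy)<r)&(P[:,2]>z0)&(P[:,2]<z1);return P[m],u[m],v[m]
for nm,cx,cy,r,b in(("tall",513,268,50,(78,95)),("short",520,340,50,(50,62)),("rack",516,304,95,(20,31)),("fix",550,-30,130,(14,27)),("sock",550,30,80,(44,54))):
    q,a,bb=sel(cx,cy,r,*b)
    print(nm,len(q)); 
    if len(q)<5: continue
    cc,ss,aa=cv2.minAreaRect(q[:,:2].astype(np.float32));print(np.round(cc,1),np.round(ss,1),round(aa,1),np.median(q,0).round(1),a.min(),a.max(),bb.min(),bb.max())
    if nm=="tall":
        l=cv2.fitLine(np.c_[a,bb].astype(np.float32),cv2.DIST_L2,0,.01,.01);print(l.ravel())
p2=cv2.resize(p[140:260,240:390],None,fx=5,fy=5,interpolation=cv2.INTER_CUBIC);cv2.imwrite("pics/w1c.png",p2)
```

```text
[513.86322663 267.33915643 199.57689995] [-0.041 -0.018 -0.038]
tool y [ 0.1029682   0.99468339 -0.00158512] [-0.00115303 -0.00147423 -0.99999825]
tall 622
[512.2 269.6] [ 7.3 79.8] 84.1 [511.3 269.7  85.4] 280 287 165 243
[6.4142141e-04 9.9999982e-01 2.8348715e+02 2.0448874e+02]
short 581
[519.7 341. ] [ 8.6 80. ] 84.5 [517.5 340.7  55.2] 343 354 163 234
rack 7551
[516.4 305.5] [120.3 109.6] 84.1 [511.2 304.3  25.4] 263 366 148 238
fix 6504
[551.5  -8.2] [110.1 162.3] 8.0 [545.3 -25.7  19.6] 0 143 190 295
sock 1808
[541.2  26.1] [99.1 36.4] 8.1 [534.2  22.2  47.1] 47 107 199 284
```

View pics/w1c.png

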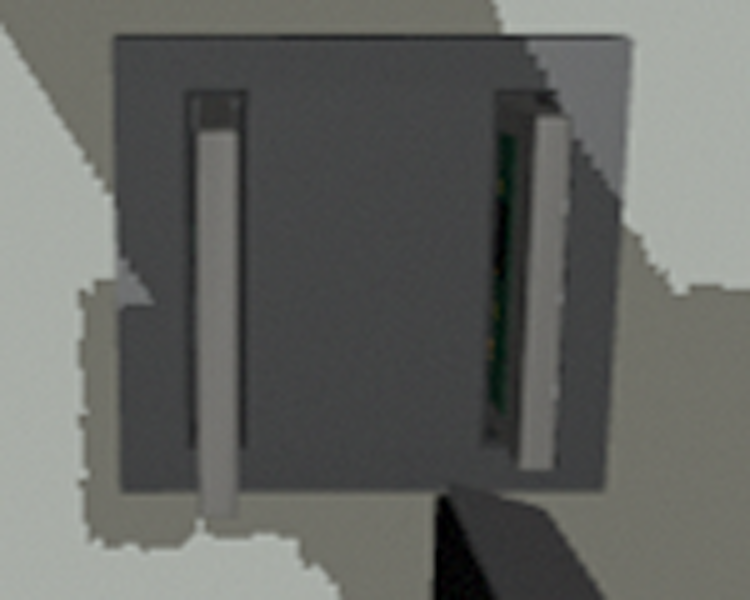

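>>> {"op": "move_arm", "data": {"rows": [{"translation":[-1,0.3,-30],"twist":[0,0,0],"grip":60},{"translation":[-1,0.3,-60],"twist":[0,0,0],"grip":50},{"translation":[-1,0.3,-90],"twist":[0,0,0],"grip":50},{"translation":[-1,0.3,-110],"twist":[0,0,0],"grip":50},{"translation":[-1,0.3,-123],"twist":[0,0,0],"grip":50},{"translation":[-1,0.3,-123],"twist":[0,0,0],"grip":50},{"translation":[-1,0.3,-123],"twist":[0,0,0],"grip":50},{"translation":[-1,0.3,-123],"twist":[0,0,0],"grip":50},{"translation":[-1,0.3,-123],"twist":[0,0,0],"grip":0},{"translation":[-1,0.3,-123],"twist":[0,0,0],"grip":0},{"translation":[-1,0.3,-123],"twist":[0,0,0],"grip":0},{"translation":[-1,0.3,-123],"twist":[0,0,0],"grip":0},{"translation":[-1,0.3,-123],"twist":[0,0,0],"grip":0},{"translation":[-1,0.3,-123],"twist":[0,0,0],"grip":0}], "grip_force": 25}}

```text
clock: 2.67
position: [512.4, 269.6, 77.6]
tool_rot: [0.035, 0.706, -0.035, 0.706]
ft_force: [-0.4, -0.4, 0.3]
finger_gap: 0.11
```

Run:
```python
from h import *
s=read_state();print(s['clock'],s['position'],s['finger_gap']*94,s['ft_force'],s['joint_vel'].round(3))
```

```text
2.6667 [512.37899818 269.56559713  77.60176934] 10.32431227848291 [-0.40137518 -0.43334188  0.26395888] [-0.001  0.001  0.001  0.001  0.001  0.     0.   ]
```

>>> {"op": "move_arm", "data": {"rows": [{"translation":[0,0,0],"twist":[0,0,0],"grip":0},{"translation":[0,0,0],"twist":[0,0,0],"grip":0},{"translation":[0,0,10],"twist":[0,0,0],"grip":0},{"translation":[0,0,25],"twist":[0,0,0],"grip":0},{"translation":[0,0,50],"twist":[0,0,0],"grip":0},{"translation":[0,0,80],"twist":[0,0,0],"grip":0},{"translation":[0,0,90],"twist":[0,0,0],"grip":0},{"translation":[0,0,90],"twist":[0,0,0],"grip":0},{"translation":[0,0,90],"twist":[0,0,0],"grip":0},{"translation":[0,0,90],"twist":[0,0,0],"grip":0}]}}

```text
clock: 3.5
position: [511.7, 269.3, 166.6]
tool_rot: [0.035, 0.707, -0.036, 0.706]
ft_force: [0.5, 0.7, -1.8]
finger_gap: 0.078
```

Run:
```python
from h import *
s=read_state();print(s['clock'],s['position'],s['finger_gap']*94,s['ft_force'],s['joint_vel'].round(3))
c,p,d=snap("wrist","w2")
c,q,d=snap("side","s2")
q=cv2.resize(q[60:340,150:430],(560,560))
cv2.imwrite("pics/s2c.png",q)
```

```text
3.5 [511.73406188 269.30165482 166.60925386] 7.28845055995956 [ 0.487135    0.73199246 -1.75200826] [ 0.002  0.011 -0.002  0.003 -0.     0.    -0.003]
```

View pics/w2.png

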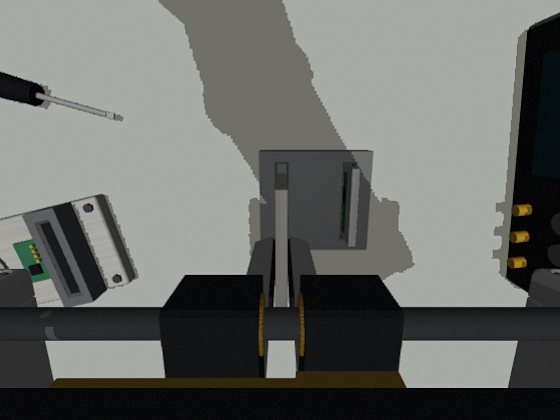

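View pics/s2c.png

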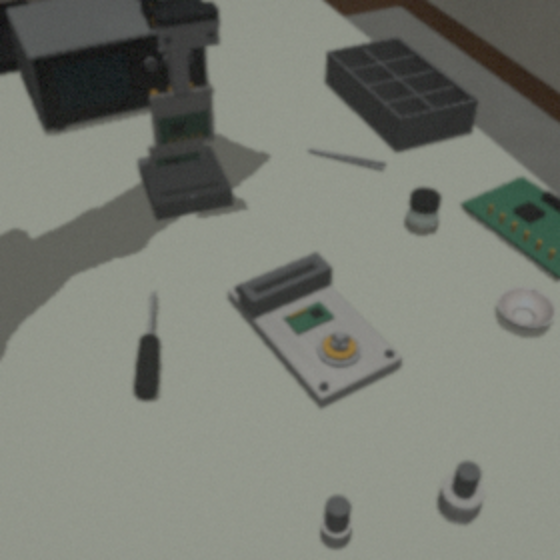

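>>> {"op": "move_arm", "data": {"rows": [{"translation":[6,-25,0],"twist":[0,0,0.05],"grip":0},{"translation":[11,-50,0],"twist":[0,0,0.1],"grip":0},{"translation":[16,-75,0],"twist":[0,0,0.15],"grip":0},{"translation":[21,-100,0],"twist":[0,0,0.2],"grip":0},{"translation":[26,-125,0],"twist":[0,0,0.243],"grip":0},{"translation":[28,-140,0],"twist":[0,0,0.243],"grip":0},{"translation":[30,-150,0],"twist":[0,0,0.243],"grip":0},{"translation":[30,-150,0],"twist":[0,0,0.243],"grip":0},{"translation":[30,-150,0],"twist":[0,0,0.243],"grip":0},{"translation":[30,-150,0],"twist":[0,0,0.243],"grip":0},{"translation":[30,-150,0],"twist":[0,0,0.243],"grip":0},{"translation":[30,-150,0],"twist":[0,0,0.243],"grip":0}]}}

```text
clock: 4.6
position: [542.1, 120.7, 167.3]
tool_rot: [-0.051, 0.705, 0.051, 0.705]
ft_force: [-0.1, 0.2, -0.8]
finger_gap: 0.079
```

Run:
```python
from h import *
s=read_state();print(s['clock'],s['position'],s['finger_gap']*94,s['ft_force'],s['joint_vel'].round(3))
c,p,d=snap("wrist","w3")
P,u,v=cloud(c,d)
from scipy.spatial.transform import Rotation as R
T=R.from_quat(s['tool_rot']).as_matrix();print("tool y",T[:,1],T[:,0])
def sel(cx,cy,r,z0,z1):
    m=(np.hypot(P[:,0]-cx,P[:,1]-cy)<r)&(P[:,2]>z0)&(P[:,2]<z1);return P[m],u[m],v[m]
for nm,cx,cy,r,b in(("fix",550,-30,130,(14,26)),("sock",550,30,65,(44,54)),("slotfl",550,30,65,(22,35)),("stud",561,-82,12,(40,55)),):
    q,a,bb=sel(cx,cy,r,*b)
    print(nm,len(q)); 
    if len(q)<5: continue
    cc,ss,aa=cv2.minAreaRect(q[:,:2].astype(np.float32));print(np.round(cc,1),np.round(ss,1),round(aa,1),np.median(q,0).round(1),a.min(),a.max(),bb.min(),bb.max())
cv2.imwrite("pics/w3c.png",cv2.resize(p[120:300,0:300],None,fx=2.6,fy=2.6,interpolation=cv2.INTER_CUBIC))
```

```text
4.6 [542.10371619 120.6601161  167.34854437] 7.409507621124114 [-0.07976506  0.22083205 -0.78748477] [ 0.004 -0.003  0.003  0.001 -0.001 -0.002  0.005]
tool y [-1.44114820e-01  9.89560971e-01  5.92521813e-05] [-2.30946355e-04  2.62433424e-05 -9.99999973e-01]
fix 13272
[554.2 -27.2] [110.  201.2] 8.0 [548.7 -41.4  19.6] 49 239 141 241
sock 2814
[546.6  27.5] [110.1  34.9] 7.9 [542.4  26.3  47.2] 169 210 142 248
slotfl 1883
[549.   16.1] [109.7 102.8] 9.3 [550.8  19.   24.8] 139 234 142 243
stud 223
[562.2 -82. ] [16.  16.6] 43.5 [560.8 -79.9  44.1] 76 94 187 204
```

View pics/w3.png

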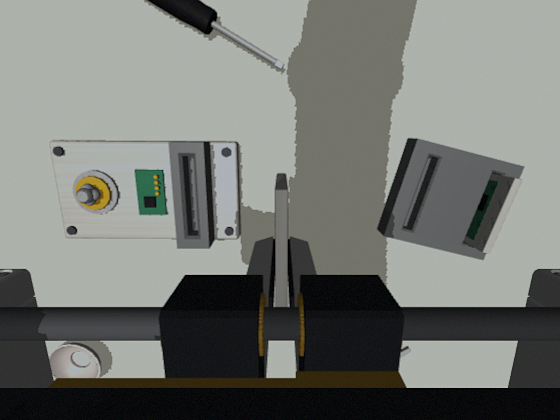

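View pics/w3c.png

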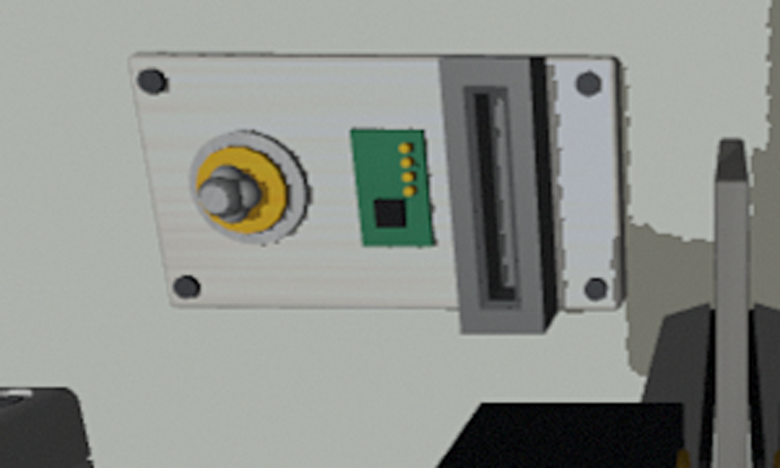

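The wrist view shows the whole fixture: its corners are about (50,142) to (240,240), the slot is at column ~187 and the stud at ~(88,194). The held card is at column ~281. I'll check where the card sits in the hand.

Run:
```python
from h import *
from scipy.spatial.transform import Rotation as R
z=load("pics/w3.npz");s=read_state();T=R.from_quat(s['tool_rot']).as_matrix()
P,u,v=cloud(z,z['d']);L=(P-s['position'])@T
m=(abs(L[:,1])<15)&(u>268)&(u<294)&(v>165)&(v<305)&(L[:,0]<80)&(L[:,0]>-30)
for r in(175,182,188,195,210,225,235,250,270,290,300):
    k=m&(v==r)
    if k.any(): print(r,L[k].mean(0).round(1),"y",L[k][:,1].min().round(1),L[k][:,1].max().round(1),u[k].min(),u[k].max())
k=m&(L[:,0]<5);print(L[k].min(0),L[k].max(0))
```

```text
175 [ 56.7   0.4 -40. ] y -3.1 4.0 277 286
182 [ 20.3   0.4 -40. ] y -3.3 4.1 276 287
188 [ -3.5   0.  -40. ] y -3.6 3.6 275 287
195 [ -7.8   0.3 -36.6] y -3.5 4.2 275 288
210 [ -7.9   0.3 -27.6] y -3.5 4.2 275 288
225 [ -8.    0.3 -18.3] y -3.6 4.3 275 288
235 [ -7.4   0.4 -11.8] y -3.6 4.3 275 288
250 [-16.8   0.1  -5.8] y -6.4 6.6 269 293
270 [-9.9  0.4 10. ] y -3.3 4.0 275 288
290 [-7.5  0.4 25. ] y -3.1 3.9 276 287
300 [-7.7  0.4 31.9] y -3.1 3.9 276 287
[-29.94136354  -7.25721282 -40.29521107] [ 4.35377661  7.43262041 35.55287073]
```

>>> {"op": "move_arm", "data": {"rows": [{"translation":[1,-25,0],"twist":[0,0,-0.004],"grip":0},{"translation":[2,-50,0],"twist":[0,0,-0.004],"grip":0},{"translation":[3,-75,0],"twist":[0,0,-0.004],"grip":0},{"translation":[4.3,-92.4,0],"twist":[0,0,-0.004],"grip":0},{"translation":[4.3,-92.4,-20],"twist":[0,0,-0.004],"grip":0},{"translation":[4.3,-92.4,-37],"twist":[0,0,-0.004],"grip":0},{"translation":[4.3,-92.4,-40],"twist":[0,0,-0.004],"grip":0},{"translation":[4.3,-92.4,-40],"twist":[0,0,-0.004],"grip":0},{"translation":[4.3,-92.4,-40],"twist":[0,0,-0.004],"grip":0},{"translation":[4.3,-92.4,-40],"twist":[0,0,-0.004],"grip":0},{"translation":[4.3,-92.4,-40],"twist":[0,0,-0.004],"grip":0},{"translation":[4.3,-92.4,-40],"twist":[0,0,-0.004],"grip":0},{"translation":[4.3,-92.4,-40],"twist":[0,0,-0.004],"grip":0},{"translation":[4.3,-92.4,-40],"twist":[0,0,-0.004],"grip":0}]}}

```text
clock: 5.82
position: [546.7, 27.2, 127.7]
tool_rot: [-0.049, 0.705, 0.049, 0.706]
ft_force: [0.3, 0.0, -1.1]
finger_gap: 0.077
```

Run:
```python
from h import *
from scipy.spatial.transform import Rotation as R
s=read_state();print(s['clock'],s['position'],s['finger_gap']*94,s['ft_force'],s['joint_vel'].round(3))
c,p,d=snap("wrist","w4")
P,u,v=cloud(c,d)
T=R.from_quat(s['tool_rot']).as_matrix();print("tool y",T[:,1])
def sel(cx,cy,r,z0,z1):
    m=(np.hypot(P[:,0]-cx,P[:,1]-cy)<r)&(P[:,2]>z0)&(P[:,2]<z1);return P[m],u[m],v[m]
for nm,cx,cy,r,b in(("fix",550,-30,130,(14,26)),("sock",550,30,65,(44,54)),("stud",561,-82,12,(40,55)),("cap",582,-292,40,(20,33)),("capk",582,-292,40,(55,66))):
    q,a,bb=sel(cx,cy,r,*b)
    print(nm,len(q)); 
    if len(q)<5: continue
    cc,ss,aa=cv2.minAreaRect(q[:,:2].astype(np.float32));print(np.round(cc,1),np.round(ss,1),round(aa,1),np.median(q,0).round(1),a.min(),a.max(),bb.min(),bb.max())
```

```text
5.8167 [546.73388142  27.22883187 127.74512446] 7.230601206022488 [ 0.29799644  0.04456038 -1.08735846] [ 0.004  0.002 -0.001  0.002  0.001 -0.    -0.001]
tool y [-1.38774119e-01  9.90324060e-01  2.90295421e-05]
fix 16188
[553.7 -27.2] [109.2 200.7] 8.1 [546.7 -42.7  19.6] 118 328 152 259
sock 2314
[530.   25.2] [76.1 34. ] 8.1 [522.3  22.   47.3] 262 301 154 238
stud 275
[561.4 -81. ] [16.  16.4] 57.1 [560.5 -80.   44.3] 152 172 203 224
cap 0
capk 0
```

View pics/w4.png

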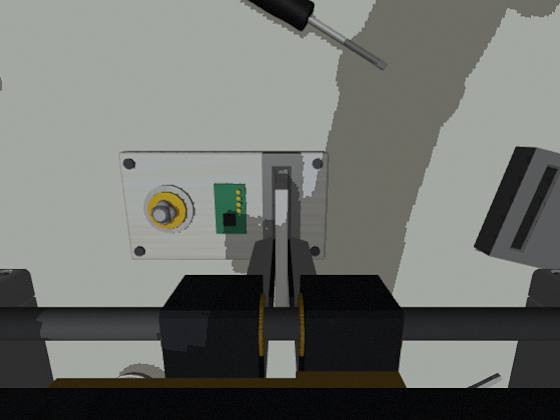

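The card at columns 275–288 is lined up over the slot, and the stud is at (160,213). Lowering now.

>>> {"op": "move_arm", "data": {"rows": [{"translation":[-0.3,0,-5],"twist":[0,0,0],"grip":0},{"translation":[-0.3,0,-9],"twist":[0,0,0],"grip":0},{"translation":[-0.3,0,-12],"twist":[0,0,0],"grip":0},{"translation":[-0.3,0,-15],"twist":[0,0,0],"grip":0},{"translation":[-0.3,0,-18],"twist":[0,0,0],"grip":0},{"translation":[-0.3,0,-21],"twist":[0,0,0],"grip":0},{"translation":[-0.3,0,-24],"twist":[0,0,0],"grip":0},{"translation":[-0.3,0,-24],"twist":[0,0,0],"grip":0},{"translation":[-0.3,0,-24],"twist":[0,0,0],"grip":0}]}}

```text
clock: 6.62
position: [546.2, 27.1, 103.3]
tool_rot: [-0.049, 0.706, 0.049, 0.705]
ft_force: [0.5, 0.2, -0.5]
finger_gap: 0.075
```

>>> {"op": "move_arm", "data": {"rows": [{"translation":[0,0,-3],"twist":[0,0,0],"grip":0},{"translation":[0,0,-6],"twist":[0,0,0],"grip":0},{"translation":[0,0,-7.5],"twist":[0,0,0],"grip":0},{"translation":[0,0,-8.5],"twist":[0,0,0],"grip":0},{"translation":[0,0,-8.5],"twist":[0,0,0],"grip":0},{"translation":[0,0,-8.5],"twist":[0,0,0],"grip":0}]}}

```text
clock: 7.12
position: [546.4, 27.1, 95.5]
tool_rot: [-0.049, 0.705, 0.049, 0.705]
ft_force: [-4.5, -0.8, 12.2]
finger_gap: 0.075
```

>>> {"op": "move_arm", "data": {"rows": [{"translation":[0,0,-7.5],"twist":[0,0,0],"grip":10},{"translation":[0,0,-7.5],"twist":[0,0,0],"grip":20},{"translation":[0,0,-7.5],"twist":[0,0,0],"grip":30},{"translation":[0,0,-7.5],"twist":[0,0,0],"grip":40},{"translation":[0,0,-7.5],"twist":[0,0,0],"grip":40},{"translation":[0,0,-7.5],"twist":[0,0,0],"grip":40},{"translation":[0,0,5],"twist":[0,0,0],"grip":40},{"translation":[0,0,30],"twist":[0,0,0],"grip":40},{"translation":[0,0,60],"twist":[0,0,0],"grip":40},{"translation":[0,0,90],"twist":[0,0,0],"grip":40},{"translation":[0,0,100],"twist":[0,0,0],"grip":40},{"translation":[0,0,100],"twist":[0,0,0],"grip":40},{"translation":[0,0,100],"twist":[0,0,0],"grip":40}]}}

```text
clock: 8.2
position: [546.4, 27.3, 195.0]
tool_rot: [-0.049, 0.705, 0.049, 0.706]
ft_force: [-0.5, -0.3, -1.6]
finger_gap: 0.399
```

Run:
```python
from h import *
s=read_state();print(s['clock'],s['position'],s['finger_gap']*94,s['ft_force'],s['joint_vel'].round(3))
c,p,d=snap("wrist","w5")
P,u,v=cloud(c,d)
def sel(cx,cy,r,z0,z1):
    m=(np.hypot(P[:,0]-cx,P[:,1]-cy)<r)&(P[:,2]>z0)&(P[:,2]<z1);return P[m],u[m],v[m]
for nm,cx,cy,r,b in(("cardtop",546,27,50,(92,115)),("fix",550,-30,130,(14,26)),("stud",561,-82,12,(40,55)),("cap",582,-292,40,(20,33)),("capk",582,-292,40,(55,66))):
    q,a,bb=sel(cx,cy,r,*b)
    print(nm,len(q)); 
    if len(q)<5: continue
    cc,ss,aa=cv2.minAreaRect(q[:,:2].astype(np.float32));print(np.round(cc,1),np.round(ss,1),round(aa,1),np.median(q,0).round(1),a.min(),a.max(),bb.min(),bb.max())
```

```text
8.2 [546.39989294  27.29765045 195.02792618] 37.51291544055249 [-0.48145299 -0.31328089 -1.59882162] [ 0.002  0.024 -0.004  0.022 -0.003 -0.007  0.001]
cardtop 718
[545.8  27.1] [79.5  7.6] 8.1 [542.3  26.8 103.4] 277 285 169 252
fix 11360
[553.9 -27.1] [109.4 200.9] 8.1 [548.9 -40.   19.6] 148 320 149 238
stud 187
[561.5 -81. ] [16.1 16.3] 49.5 [560.9 -80.2  44.2] 176 193 191 207
cap 651
[ 582.8 -284.4] [26.  40.1] 86.5 [ 579.2 -282.1   28.1] 0 27 172 206
capk 0
```

View pics/w5.png

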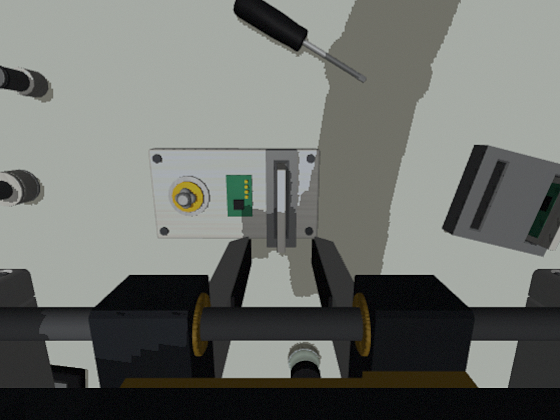

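Card seated: the top-edge centre is (545.8, 27.1) at z ≈ 103.4, in line with the slot. The wide cap is at the left, near (10,188). Moving above it.

>>> {"op": "move_arm", "data": {"rows": [{"translation":[3,-27,0],"twist":[0,0,0],"grip":60},{"translation":[6,-54,0],"twist":[0,0,0],"grip":60},{"translation":[9,-81,0],"twist":[0,0,0],"grip":60},{"translation":[12,-108,0],"twist":[0,0,0],"grip":60},{"translation":[15,-135,0],"twist":[0,0,0],"grip":60},{"translation":[18,-162,0],"twist":[0,0,0],"grip":60},{"translation":[21,-189,0],"twist":[0,0,0],"grip":60},{"translation":[24,-216,0],"twist":[0,0,0],"grip":60},{"translation":[27,-243,0],"twist":[0,0,0],"grip":60},{"translation":[30,-270,0],"twist":[0,0,0],"grip":60},{"translation":[33,-295,0],"twist":[0,0,0],"grip":60},{"translation":[36,-318,0],"twist":[0,0,0],"grip":60},{"translation":[36,-318,0],"twist":[0,0,0],"grip":60},{"translation":[36,-318,0],"twist":[0,0,0],"grip":60},{"translation":[36,-318,0],"twist":[0,0,0],"grip":60},{"translation":[36,-318,0],"twist":[0,0,0],"grip":60},{"translation":[36,-318,0],"twist":[0,0,0],"grip":60},{"translation":[36,-318,0],"twist":[0,0,0],"grip":60}]}}

```text
clock: 9.75
position: [582.5, -289.9, 194.9]
tool_rot: [-0.049, 0.705, 0.05, 0.705]
ft_force: [0.4, 0.6, 1.1]
finger_gap: 0.603
```

Run:
```python
from h import *
s=read_state();print(s['clock'],s['position'],s['finger_gap']*94,s['ft_force'],s['joint_vel'].round(3))
c,p,d=snap("wrist","w6")
P,u,v=cloud(c,d)
def sel(cx,cy,r,z0,z1):
    m=(np.hypot(P[:,0]-cx,P[:,1]-cy)<r)&(P[:,2]>z0)&(P[:,2]<z1);return P[m],u[m],v[m]
for nm,cx,cy,r,b in(("stud",561,-82,12,(40,55)),("cap",582,-292,40,(25,31)),("capk",582,-292,40,(58.5,64)),("small",460,-272,30,(48,60))):
    q,a,bb=sel(cx,cy,r,*b)
    print(nm,len(q)); 
    if len(q)<5: continue
    (cc,rr)=cv2.minEnclosingCircle(q[:,:2].astype(np.float32));print(np.round(cc,1),round(rr,1),np.median(q,0).round(1),q.mean(0).round(1),a.min(),a.max(),bb.min(),bb.max())
```

```text
9.75 [ 582.48044172 -289.94761721  194.91736692] 56.699730807230566 [0.38625665 0.64957414 1.1050106 ] [ 0.003  0.     0.003 -0.004 -0.001  0.     0.001]
stud 181
[561.3 -82.8] 9.4 [561.4 -83.9  44.1] [561.4 -83.7  43.8] 456 473 198 214
cap 528
[ 582.1 -292.3] 20.3 [ 575.8 -293.9   28.4] [ 578.1 -292.9   28.4] 262 296 179 213
capk 303
[ 582.3 -292.4] 10.9 [ 582.  -292.5   60.4] [ 582.  -292.6   60.4] 269 288 193 212
small 428
[ 460.  -271.3] 11.3 [ 460.4 -271.7   53.3] [ 460.5 -271.7   53.2] 306 327 74 97
```

View pics/w6.png

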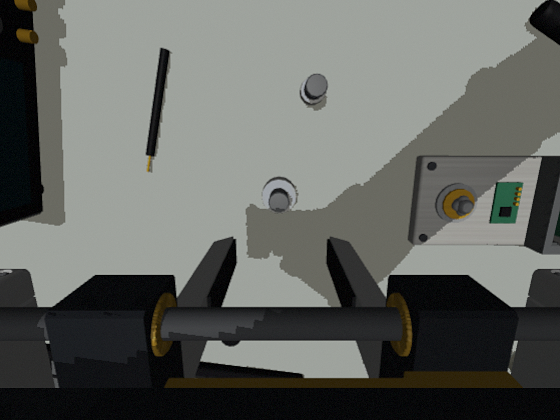

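The wide cap's knob is at (279,202), centre (582.2, -292.4). The small cap is well clear at (315,88). I'll grip the knob with the fingertips just above the shoulder.

>>> {"op": "move_arm", "data": {"rows": [{"translation":[-0.1,-1.6,-35],"twist":[0,0,0],"grip":60},{"translation":[-0.1,-1.6,-70],"twist":[0,0,0],"grip":60},{"translation":[-0.1,-1.6,-100],"twist":[0,0,0],"grip":60},{"translation":[-0.1,-1.6,-125],"twist":[0,0,0],"grip":60},{"translation":[-0.1,-1.6,-135],"twist":[0,0,0],"grip":60},{"translation":[-0.1,-1.6,-139.5],"twist":[0,0,0],"grip":60},{"translation":[-0.1,-1.6,-139.5],"twist":[0,0,0],"grip":60},{"translation":[-0.1,-1.6,-139.5],"twist":[0,0,0],"grip":50},{"translation":[-0.1,-1.6,-139.5],"twist":[0,0,0],"grip":40},{"translation":[-0.1,-1.6,-139.5],"twist":[0,0,0],"grip":30},{"translation":[-0.1,-1.6,-139.5],"twist":[0,0,0],"grip":15},{"translation":[-0.1,-1.6,-139.5],"twist":[0,0,0],"grip":5},{"translation":[-0.1,-1.6,-139.5],"twist":[0,0,0],"grip":5},{"translation":[-0.1,-1.6,-139.5],"twist":[0,0,0],"grip":5},{"translation":[-0.1,-1.6,-139.5],"twist":[0,0,0],"grip":5}], "grip_force": 40}}

```text
clock: 11.05
position: [583.1, -292.3, 56.7]
tool_rot: [-0.049, 0.705, 0.049, 0.706]
ft_force: [-2.5, 8.3, 23.7]
finger_gap: 0.076
```

The 7 mm gap is too small for a 22 mm knob, and there is force on the tool. I'll look before moving.

Run:
```python
from h import *
s=read_state();print(s['clock'],s['position'],s['finger_gap']*94,s['ft_force'],s['ft_torque'],s['joint_vel'].round(3))
snap("wrist","w7")
for n,sl in(("side",(250,350,300,450)),("scene",(90,190,150,270))):
    c,p,d=snap(n,n+"7"); P,u,v=cloud(c,d)
    uv=proj(c,[[582,-292,40]])[0].astype(int); x,y=uv; q=p[max(0,y-60):y+60,max(0,x-70):x+70]
    cv2.imwrite(f"pics/{n}7c.png",cv2.resize(q,None,fx=5,fy=5,interpolation=cv2.INTER_CUBIC))
```

```text
11.05 [ 583.08127115 -292.25385826   56.7024861 ] 7.120229222343233 [-2.4578082   8.26198911 23.65806858] [2.13620603 0.73296178 0.00363441] [-0.004 -0.009 -0.008 -0.005 -0.011  0.013 -0.001]
```

View pics/w7.png

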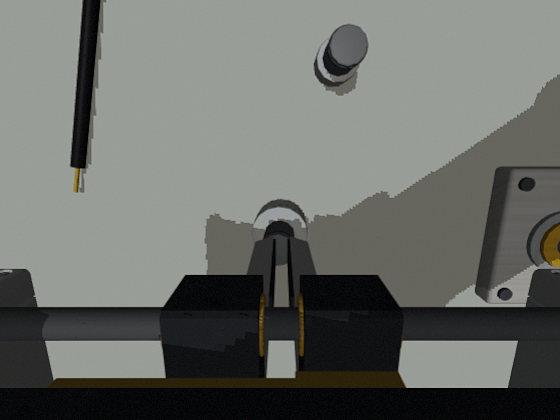

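View pics/side7c.png

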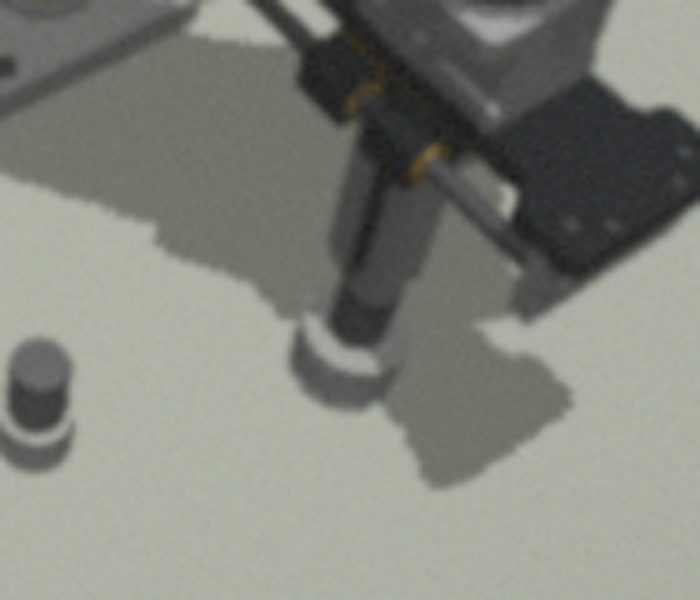

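View pics/scene7c.png

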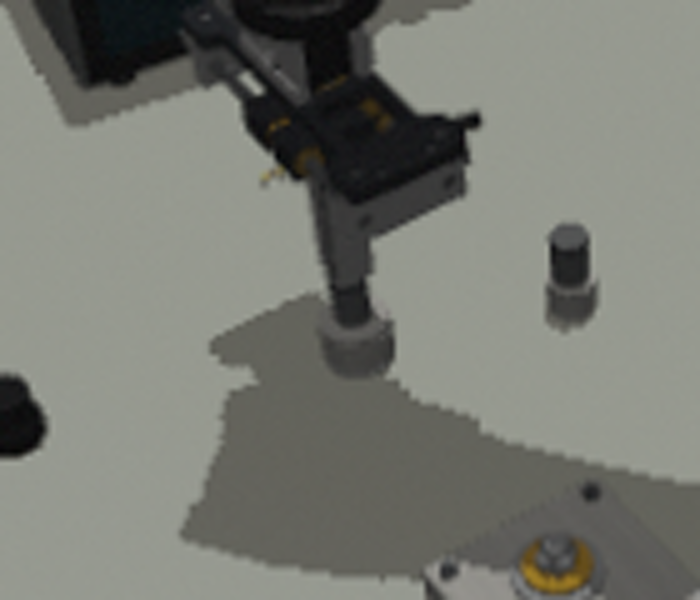

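Run:
```python
from h import *
for n in("side7","scene7","w7"):
    z=load(f"pics/{n}.npz");P,u,v=cloud(z,z['d'])
    m=(np.hypot(P[:,0]-582,P[:,1]+292)<30)&(P[:,2]>5)&(P[:,2]<130)
    q=P[m]
    print(n)
    for a in range(5,110,5):
        k=q[(q[:,2]>=a)&(q[:,2]<a+5)]
        if len(k)>2: print(a,len(k),"x",k[:,0].min().round(1),k[:,0].max().round(1),"y",k[:,1].min().round(1),k[:,1].max().round(1), k.mean(0)[:2].round(1))
```

```text
side7
5 26 x 561.3 592.2 y -315.3 -290.2 [ 569.4 -305.3]
10 30 x 561.5 587.6 y -315.3 -279.9 [ 569.1 -304.3]
15 33 x 562.3 591.5 y -315.9 -283.5 [ 571.2 -306. ]
20 37 x 562.6 594.2 y -315.6 -279.8 [ 571.7 -304.8]
25 140 x 562.3 602.9 y -315.6 -275.4 [ 579.2 -303. ]
30 70 x 563.1 597.8 y -315.8 -276.2 [ 576.2 -292.9]
35 21 x 571.6 588.3 y -306.6 -286.8 [ 577.4 -301.2]
40 16 x 571.8 586.8 y -306.2 -292.2 [ 576.4 -301.4]
45 22 x 571.6 588.2 y -307.4 -292.5 [ 576.7 -301.7]
50 12 x 572.0 580.0 y -306.5 -290.3 [ 575.1 -301.2]
55 26 x 571.3 592.2 y -307.3 -288.9 [ 578.8 -302.3]
60 32 x 572.2 591.5 y -307.1 -288.7 [ 577.8 -298.3]
65 14 x 573.1 589.7 y -306.1 -284.1 [ 576.5 -294.7]
70 36 x 572.9 593.9 y -308.7 -279.5 [ 577.2 -297.5]
75 28 x 572.6 591.2 y -308.7 -280.5 [ 577.9 -297.8]
80 32 x 572.6 595.0 y -309.3 -282.1 [ 578.6 -297.7]
85 32 x 573.1 593.4 y -309.3 -278.3 [ 577.6 -297.1]
90 37 x 572.8 592.2 y -308.9 -282.0 [ 578.5 -298.9]
95 35 x 572.8 593.4 y -309.6 -280.8 [ 578.5 -298. ]
100 35 x 572.7 593.4 y -309.3 -279.5 [ 577.8 -298.1]
105 37 x 573.0 592.2 y -309.4 -279.9 [ 577.9 -297.8]

[... 1499 characters left out ...]
73.8 -294.5]
45 62 x 571.7 580.1 y -304.4 -285.4 [ 573.8 -294.9]
50 43 x 571.7 578.1 y -304.8 -286.2 [ 573.3 -294.8]
55 136 x 571.1 593.5 y -304.7 -287.5 [ 576.5 -295.4]
60 361 x 571.6 592.8 y -302.2 -284.7 [ 580.9 -292.7]
65 91 x 571.4 575.5 y -307.9 -279.1 [ 573.6 -293.2]
70 124 x 571.1 575.9 y -308.8 -278.0 [ 573.6 -293.5]
75 139 x 570.8 576.0 y -308.8 -278.2 [ 573.6 -293.8]
80 138 x 571.1 576.3 y -308.6 -278.4 [ 573.5 -293.4]
85 222 x 570.8 591.0 y -308.8 -278.4 [ 576.  -293.3]
90 172 x 571.0 587.5 y -309.0 -277.9 [ 573.7 -293.9]
95 185 x 570.6 575.9 y -308.9 -278.0 [ 573.4 -292.7]
100 212 x 570.9 575.7 y -309.0 -278.0 [ 573.5 -293.8]
105 273 x 570.5 584.2 y -309.2 -277.5 [ 574.  -293.5]
```

Run:
```python
from h import *
from scipy.spatial.transform import Rotation as R
for n,pos in(("w6",(582.48,-289.95,194.9)),("w5",(546.4,27.3,195.03)),("w3",(542.1,120.66,167.35)),("w7",(583.08,-292.25,56.7))):
    z=load(f"pics/{n}.npz")
    # tool axes from camera R: cam axes in tool known
    A=np.array([[0,1,0],[-.244,0,.97],[.97,0,.244]]); T=z['R'].T@A
    P,u,v=cloud(z,z['d']);L=(P-np.array(pos))@T
    m=(abs(L[:,2])<12)&(abs(L[:,1])<60)&(L[:,0]<60)&(L[:,0]>-80)
    print(n)
    for a in range(-60,40,5):
        k=L[m&(L[:,0]>=a)&(L[:,0]<a+5)]
        if len(k)>3:
            l=k[k[:,1]<0];r=k[k[:,1]>0]
            print(a,len(k),"L",l[:,1].min().round(1) if len(l) else'',l[:,1].max().round(1) if len(l) else'',"R",r[:,1].min().round(1)if len(r) else'',r[:,1].max().round(1)if len(r) else'',"z",k[:,2].min().round(1))
```

```text
w6
-60 420 L -40.2 -27.8 R 28.0 40.3 z -10.5
-55 394 L -40.3 -27.8 R 28.0 40.4 z -10.6
-50 354 L -40.2 -27.8 R 28.1 40.1 z -10.4
-45 314 L -40.0 -27.9 R 28.1 40.6 z -10.6
-40 281 L -40.1 -27.9 R 28.0 40.4 z -10.5
-35 281 L -40.3 -27.8 R 28.1 40.5 z -10.4
-30 240 L -40.0 -27.8 R 28.0 40.1 z -10.4
-25 221 L -39.6 -27.9 R 28.1 40.1 z -10.3
-20 204 L -39.7 -27.8 R 28.1 39.8 z -10.3
-15 181 L -38.8 -27.9 R 28.2 39.9 z -10.4
-10 117 L -37.6 -27.9 R 28.2 36.0 z -10.2
-5 12 L -31.0 -28.0 R 28.3 32.0 z -9.6
w5
-60 370 L -30.8 -18.6 R 18.7 30.9 z -10.7
-55 341 L -30.8 -18.6 R 18.7 30.8 z -10.6
-50 304 L -30.7 -18.6 R 18.6 30.9 z -10.5
-45 280 L -30.7 -18.6 R 18.7 31.0 z -10.5
-40 261 L -30.6 -18.5 R 18.7 30.9 z -10.4
-35 233 L -30.5 -18.4 R 18.8 30.8 z -10.5
-30 213 L -30.5 -18.6 R 18.7 30.9 z -10.3
-25 186 L -30.6 -18.5 R 18.8 30.9 z -10.5
-20 175 L -30.5 -18.5 R 18.8 30.8 z -10.5
-15 157 L -30.2 -18.4 R 18.9 30.4 z -10.3
-10 109 L -27.2 -18.6 R 18.8 26.4 z -10.1
-5 8 L -20.0 -18.7 R 19.6 20.9 z -9.4
w3
-60 179 L -15.7 -3.7 R 3.8 15.8 z -10.6
-55 255 L -15.9 -3.5 R 3.7 16.0 z -10.6
-50 266 L 
[... 463 characters left out ...]
0.5
-50 227 L -15.9 -3.5 R 3.6 16.1 z -10.5
-45 194 L -15.5 -3.6 R 3.8 15.8 z -10.6
-40 177 L -15.5 -3.7 R 3.9 15.8 z -10.4
-35 220 L -15.3 -3.4 R 3.6 15.5 z -10.3
-30 159 L -15.4 -3.4 R 3.6 15.4 z -10.4
-25 132 L -15.3 -3.5 R 3.7 15.6 z -10.6
-20 120 L -15.4 -3.6 R 3.9 15.4 z -10.5
-15 114 L -14.8 -3.7 R 3.9 15.7 z -10.3
-10 80 L -10.4 -0.2 R 0.4 10.7 z -10.4
-5 420 L -11.6 -0.2 R 0.4 5.5 z -11.8
0 44 L -11.7 -0.2 R 0.5 6.3 z -11.9
5 61 L -10.8 -0.2 R 0.5 7.7 z -11.7
10 60 L -11.6 -0.2 R 0.5 7.9 z -11.6
15 63 L -12.0 -0.2 R 0.5 8.9 z -11.8
20 58 L -11.4 -0.2 R 0.5 9.1 z -11.8
25 624 L -21.5 -0.2 R 0.5 18.9 z -12.0
30 8 L -19.1 -18.5 R 15.3 18.4 z -11.9
35 7 L -19.7 -18.1 R 16.1 17.7 z -11.6
```

The depth data explains it. The fingers visibly end about 4–5 mm behind the TCP, not 25 mm ahead, so the tips landed on top of the knob and closed there. The cap itself looks unmoved. I'll raise, open and re-measure.

>>> {"op": "move_arm", "data": {"rows": [{"translation":[0,0,5],"twist":[0,0,0],"grip":5},{"translation":[0,0,20],"twist":[0,0,0],"grip":20},{"translation":[0,0,50],"twist":[0,0,0],"grip":40},{"translation":[0,0,80],"twist":[0,0,0],"grip":50},{"translation":[0,0,80],"twist":[0,0,0],"grip":50},{"translation":[0,0,80],"twist":[0,0,0],"grip":50},{"translation":[0,0,80],"twist":[0,0,0],"grip":50}]}}

```text
clock: 11.78
position: [582.1, -292.2, 135.2]
tool_rot: [-0.049, 0.705, 0.049, 0.705]
ft_force: [-0.4, -0.7, -0.5]
finger_gap: 0.44
```

Run:
```python
from h import *
s=read_state();print(s['clock'],s['position'],s['finger_gap']*94,s['ft_force'],s['joint_vel'].round(3))
c,p,d=snap("wrist","w8")
P,u,v=cloud(c,d)
def sel(cx,cy,r,z0,z1):
    m=(np.hypot(P[:,0]-cx,P[:,1]-cy)<r)&(P[:,2]>z0)&(P[:,2]<z1);return P[m],u[m],v[m]
for nm,cx,cy,r,b in(("cap",582,-292,40,(25,31)),("capk",582,-292,40,(58.5,64)),("small",460,-272,30,(48,60)),("stud",561,-82,12,(40,55))):
    q,a,bb=sel(cx,cy,r,*b)
    print(nm,len(q)); 
    if len(q)<5: continue
    (cc,rr)=cv2.minEnclosingCircle(q[:,:2].astype(np.float32));print(np.round(cc,1),round(rr,1),np.median(q,0).round(1),a.min(),a.max(),bb.min(),bb.max())
```

```text
11.7833 [ 582.08310837 -292.21329543  135.16832677] 41.361887693169095 [-0.40688318 -0.66860126 -0.51047265] [ 0.001  0.018 -0.005  0.012 -0.002 -0.003  0.001]
cap 705
[ 582.2 -292.4] 20.4 [ 574.8 -294.4   28.4] 261 301 189 228
capk 452
[ 581.7 -292.1] 11.1 [ 581.7 -292.6   60.3] 269 293 205 229
small 659
[ 460.  -271.4] 11.4 [ 460.5 -271.9   53.3] 314 341 60 90
stud 268
[561.1 -82.4] 10.1 [561.  -84.4  44.1] 494 514 211 231
```

View pics/w8.png

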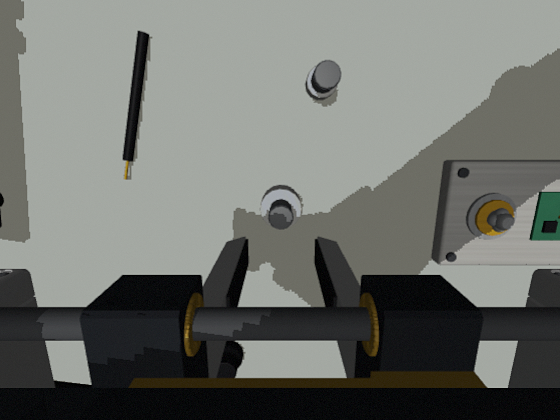

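The cap is undisturbed, with the knob at (281,217) and its centre at (582, -292.3). Descending 30 mm lower this time, in two stages.

>>> {"op": "move_arm", "data": {"rows": [{"translation":[-0.1,0.1,-30],"twist":[0,0,0],"grip":50},{"translation":[-0.1,0.1,-60],"twist":[0,0,0],"grip":50},{"translation":[-0.1,0.1,-80],"twist":[0,0,0],"grip":50},{"translation":[-0.1,0.1,-92],"twist":[0,0,0],"grip":50},{"translation":[-0.1,0.1,-97],"twist":[0,0,0],"grip":50},{"translation":[-0.1,0.1,-97],"twist":[0,0,0],"grip":50},{"translation":[-0.1,0.1,-97],"twist":[0,0,0],"grip":50}]}}

```text
clock: 12.42
position: [582.4, -292.7, 39.0]
tool_rot: [-0.049, 0.705, 0.049, 0.706]
ft_force: [0.1, 0.1, 1.0]
finger_gap: 0.495
```

Run:
```python
from h import *
s=read_state();print(s['clock'],s['position'],s['finger_gap']*94,s['ft_force'])
for n in("side","scene"):
    c,p,d=snap(n,n+"9"); x,y=proj(c,[[582,-292,40]])[0].astype(int); q=p[max(0,y-60):y+50,max(0,x-60):x+60]
    cv2.imwrite(f"pics/{n}9c.png",cv2.resize(q,None,fx=5,fy=5,interpolation=cv2.INTER_CUBIC))
```

```text
12.4167 [ 582.38332085 -292.71222517   38.99843022] 46.56922858807312 [0.12843384 0.09135353 0.97296197]
```

View pics/side9c.png

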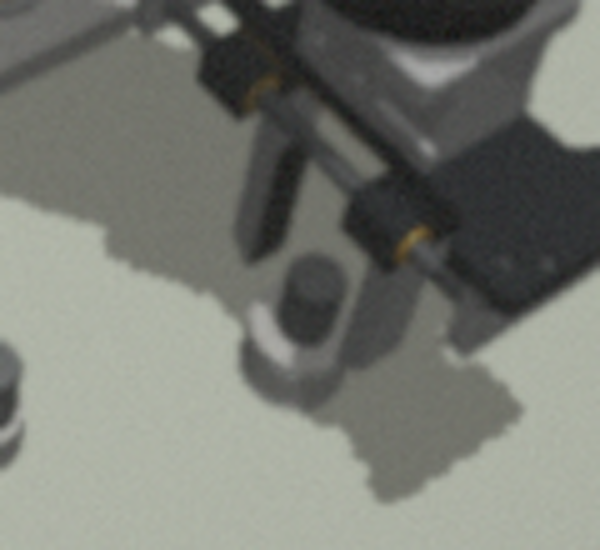

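The fingers now straddle the knob with the tips above the shoulder. Down a little more, then close.

>>> {"op": "move_arm", "data": {"rows": [{"translation":[0,0,-6],"twist":[0,0,0],"grip":45},{"translation":[0,0,-11.5],"twist":[0,0,0],"grip":45},{"translation":[0,0,-11.5],"twist":[0,0,0],"grip":45},{"translation":[0,0,-11.5],"twist":[0,0,0],"grip":35},{"translation":[0,0,-11.5],"twist":[0,0,0],"grip":25},{"translation":[0,0,-11.5],"twist":[0,0,0],"grip":10},{"translation":[0,0,-11.5],"twist":[0,0,0],"grip":5},{"translation":[0,0,-11.5],"twist":[0,0,0],"grip":5},{"translation":[0,0,-11.5],"twist":[0,0,0],"grip":5},{"translation":[0,0,-11.5],"twist":[0,0,0],"grip":5}], "grip_force": 45}}

```text
clock: 13.35
position: [582.2, -292.4, 27.1]
tool_rot: [-0.049, 0.705, 0.049, 0.705]
ft_force: [-0.3, -0.3, 1.1]
finger_gap: 0.228
```

>>> {"op": "move_arm", "data": {"rows": [{"translation":[0,0,10],"twist":[0,0,0],"grip":5},{"translation":[0,0,30],"twist":[0,0,0],"grip":5},{"translation":[0,0,60],"twist":[0,0,0],"grip":5},{"translation":[0,5,80],"twist":[0,0,0],"grip":5},{"translation":[-3,30,80],"twist":[0,0,0],"grip":5},{"translation":[-6,58,80],"twist":[0,0,0],"grip":5},{"translation":[-9,86,80],"twist":[0,0,0],"grip":5},{"translation":[-12,114,80],"twist":[0,0,0],"grip":5},{"translation":[-15,142,80],"twist":[0,0,0],"grip":5},{"translation":[-18,170,80],"twist":[0,0,0],"grip":5},{"translation":[-20,195,80],"twist":[0,0,0],"grip":5},{"translation":[-20.6,210.5,80],"twist":[0,0,0],"grip":5},{"translation":[-20.6,210.5,80],"twist":[0,0,0],"grip":5},{"translation":[-20.6,210.5,80],"twist":[0,0,0],"grip":5},{"translation":[-20.6,210.5,80],"twist":[0,0,0],"grip":5},{"translation":[-20.6,210.5,80],"twist":[0,0,0],"grip":5},{"translation":[-20.6,210.5,80],"twist":[0,0,0],"grip":5}]}}

```text
clock: 14.77
position: [561.5, -83.0, 107.1]
tool_rot: [-0.049, 0.705, 0.048, 0.705]
ft_force: [0.0, 0.3, -0.4]
finger_gap: 0.227
```

Run:
```python
from h import *
from scipy.spatial.transform import Rotation as R
s=read_state();print(s['clock'],s['position'],s['finger_gap']*94,s['ft_force'],s['joint_vel'].round(3))
T=R.from_quat(s['tool_rot']).as_matrix()
c,p,d=snap("wrist","w10")
P,u,v=cloud(c,d)
L=(P-s['position'])@T
m=(np.hypot(L[:,1],L[:,2])<26)&(L[:,0]>-8)&(L[:,0]<45)
q=L[m]
for a in range(-8,45,4):
    k=q[(q[:,0]>=a)&(q[:,0]<a+4)]
    if len(k)>3: print(a,len(k),"y",k[:,1].min().round(1),k[:,1].max().round(1),"z",k[:,2].min().round(1),k[:,2].max().round(1))
for nm,cx,cy,r,b in(("fix",550,-30,130,(14,26)),("cardtop",546,27,50,(92,115))):
    mm=(np.hypot(P[:,0]-cx,P[:,1]-cy)<r)&(P[:,2]>b[0])&(P[:,2]<b[1]);k=P[mm]
    cc,ss,aa=cv2.minAreaRect(k[:,:2].astype(np.float32));print(nm,np.round(cc,1),np.round(ss,1),round(aa,1))
for n in("side","scene"):
    c,p,d=snap(n,n+"10"); x,y=proj(c,[[560,-70,60]])[0].astype(int); k=p[max(0,y-60):y+50,max(0,x-60):x+60]
    cv2.imwrite(f"pics/{n}10c.png",cv2.resize(k,None,fx=5,fy=5,interpolation=cv2.INTER_CUBIC))
```

```text
14.7667 [561.48892059 -83.00606713 107.10621704] 21.292893030555543 [ 0.01375573  0.3096573  -0.43196082] [-0.001  0.002 -0.004  0.004 -0.001 -0.001  0.   ]
-8 97 y -16.0 16.2 z -11.3 -3.1
-4 840 y -19.1 18.8 z -20.5 -1.9
0 73 y -18.7 18.8 z -20.7 -7.9
4 106 y -19.2 18.8 z -20.7 -7.3
8 84 y -19.0 18.4 z -20.8 -7.5
12 67 y -18.4 18.2 z -20.7 -8.7
16 68 y -18.7 18.5 z -20.7 -8.2
20 53 y -19.1 18.1 z -20.6 -7.7
24 45 y -18.8 17.7 z -20.3 -7.4
fix [554.1 -27.2] [110.5 199.7] 7.8
cardtop [546.   26.8] [80.1  9.4] 8.2
```

View pics/w10.png

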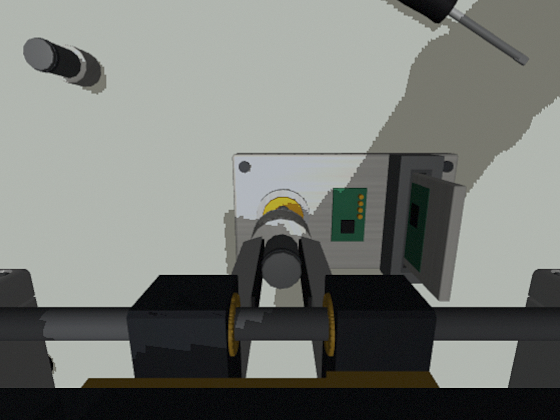

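View pics/scene10c.png

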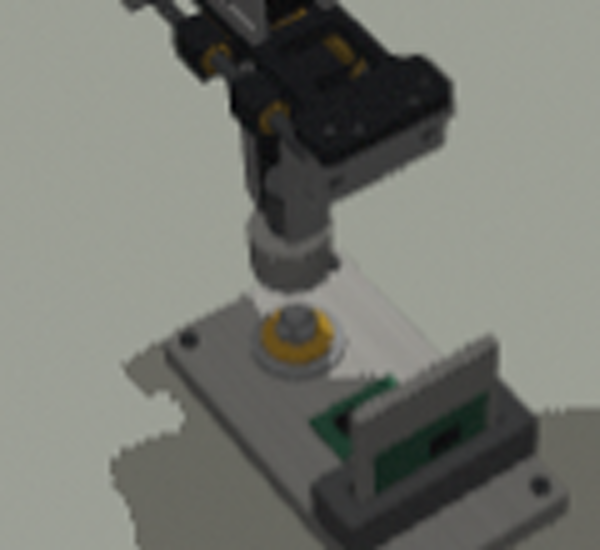

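View pics/side10c.png

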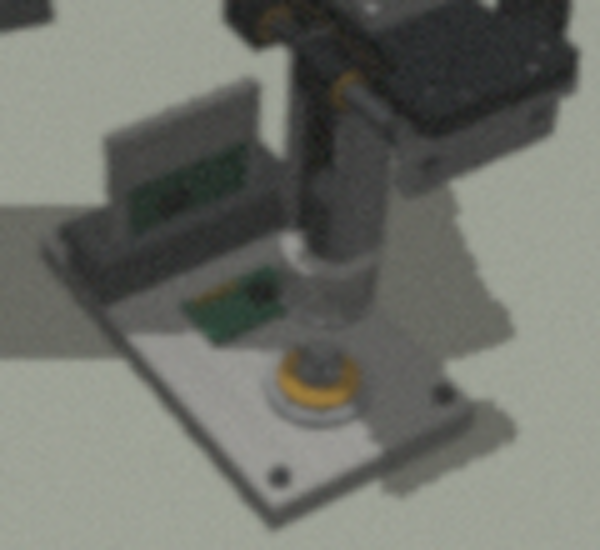

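The cap is held centred and the seat and stud are directly below it. The card stands upright in its slot. Lowering to just above the stud and letting the arm settle.

>>> {"op": "move_arm", "data": {"rows": [{"translation":[0.1,0.1,-10],"twist":[0,0,0],"grip":5},{"translation":[0.1,0.1,-20],"twist":[0,0,0],"grip":5},{"translation":[0.1,0.1,-27],"twist":[0,0,0],"grip":5},{"translation":[0.1,0.1,-30],"twist":[0,0,0],"grip":5},{"translation":[0.1,0.1,-30],"twist":[0,0,0],"grip":5},{"translation":[0.1,0.1,-30],"twist":[0,0,0],"grip":5},{"translation":[0.1,0.1,-30],"twist":[0,0,0],"grip":5}], "grip_force": 55}}

```text
clock: 15.5
position: [561.8, -81.8, 77.1]
tool_rot: [-0.049, 0.705, 0.049, 0.705]
ft_force: [-1.2, 0.9, -0.5]
finger_gap: 0.226
```

Run:
```python
from h import *
s=read_state();print(s['clock'],s['position'],s['finger_gap']*94,s['ft_force'])
```

```text
15.5 [561.7565438  -81.84806282  77.11540373] 21.23114840669402 [-1.19555979  0.90613642 -0.4529584 ]
```

>>> {"op": "move_arm", "data": {"rows": [{"translation":[-0.1,0.1,-3],"twist":[0,0,0],"grip":5},{"translation":[-0.1,0.1,-6],"twist":[0,0,0],"grip":5},{"translation":[-0.1,0.1,-8],"twist":[0,0,0],"grip":5},{"translation":[-0.1,0.1,-8],"twist":[0,0,0],"grip":5},{"translation":[-0.1,0.1,-8],"twist":[0,0,0],"grip":5}]}}

```text
clock: 15.92
position: [561.4, -81.7, 68.8]
tool_rot: [-0.049, 0.706, 0.049, 0.705]
ft_force: [0.7, -0.3, -0.3]
finger_gap: 0.224
```

>>> {"op": "move_arm", "data": {"rows": [{"translation":[0,0,-2],"twist":[0,0,0],"grip":5},{"translation":[0,0,-4],"twist":[0,0,0],"grip":5},{"translation":[0,0,-6],"twist":[0,0,0],"grip":5},{"translation":[0,0,-6],"twist":[0,0,0],"grip":5}]}}

```text
clock: 16.25
position: [561.7, -81.6, 62.9]
tool_rot: [-0.049, 0.705, 0.049, 0.706]
ft_force: [0.2, 0.0, 0.8]
finger_gap: 0.222
```

>>> {"op": "move_arm", "data": {"rows": [{"translation":[0,0,-1.5],"twist":[0,0,0],"grip":5},{"translation":[0,0,-3],"twist":[0,0,0],"grip":5},{"translation":[0,0,-3],"twist":[0,0,0],"grip":5}]}}

```text
clock: 16.5
position: [561.5, -81.6, 59.6]
tool_rot: [-0.049, 0.705, 0.049, 0.705]
ft_force: [1.9, 0.6, -3.8]
finger_gap: 0.222
```

Run:
```python
from h import *
s=read_state();print(s['clock'],s['position'],s['finger_gap']*94,s['ft_force'])
for n in("side","scene"):
    c,p,d=snap(n,n+"11"); x,y=proj(c,[[560,-70,50]])[0].astype(int); k=p[max(0,y-60):y+50,max(0,x-60):x+60]
    cv2.imwrite(f"pics/{n}11c.png",cv2.resize(k,None,fx=5,fy=5,interpolation=cv2.INTER_CUBIC))
    P,u,v=cloud(c,d); m=(np.hypot(P[:,0]-561.6,P[:,1]+82)<28)
    q=P[m]; 
    for a in range(18,90,4):
        k=q[(q[:,2]>=a)&(q[:,2]<a+4)]
        if len(k)>3: print(n,a,len(k),k[:,:2].min(0).round(1),k[:,:2].max(0).round(1))
```

```text
16.5 [561.47755652 -81.58300472  59.61706966] 20.83663839733613 [ 1.94733222  0.57638256 -3.77591883]
side 18 82 [ 533.8 -109.6] [589.6 -57. ]
side 22 83 [ 538.1 -107.8] [584.7 -62.7]
side 26 22 [ 543.5 -102. ] [570.7 -79.7]
side 30 5 [ 542.  -102.7] [576.5 -87.1]
side 34 23 [ 541.2 -103.2] [572.3 -78. ]
side 38 21 [ 541.  -104.8] [575.1 -73.9]
side 42 28 [ 541.4 -104.2] [574.6 -73.2]
side 46 22 [ 541.3 -104.4] [574.2 -82.3]
side 50 24 [ 540.7 -104.3] [566.5 -83.1]
side 54 25 [ 540.8 -104. ] [578.2 -81.4]
side 58 72 [ 540.8 -104.5] [576.8 -68. ]
side 62 26 [ 540.6 -102.5] [571.6 -68.4]
side 66 13 [ 549.4 -100.9] [555.  -63.1]
side 70 19 [ 549. -105.] [561.5 -69.5]
side 74 22 [ 548.6 -107.3] [570.7 -65.3]
side 78 36 [ 548.4 -106.5] [573.6 -65. ]
side 82 25 [ 548.8 -106.5] [571.  -64.2]
side 86 28 [ 548.4 -106. ] [572.7 -63.1]
scene 18 43 [ 535.  -103.4] [589.4 -54.5]
scene 22 63 [535.2 -97.3] [588.6 -56.4]
scene 26 30 [543.5 -92.4] [582.6 -54.5]
scene 30 6 [549.  -68.3] [576.  -60.3]
scene 34 17 [544.6 -81.9] [580.5 -59.6]
scene 38 13 [544.6 -71.9] [579.2 -60.3]
scene 42 18 [544.8 -85.8] [581.4 -59.8]
scene 46 20 [548.7 -86.6] [580.7 -59.8]
scene 50 15 [548.7 -72. ] [578.6 -60.4]
scene 54 17 [548.  -83.8] [581.4 -59.8]
scene 58 39 [547.4 -94.1] [581.3 -60.1]
scene 62 35 [547.4 -94.8] [580.8 -59.7]
scene 66 5 [567.7 -92.5] [573.  -64.4]
scene 70 9 [549.9 -97.7] [573.1 -59.3]
scene 74 10 [553.2 -96.5] [573.4 -59.9]
scene 78 16 [551.2 -90.8] [573.5 -56. ]
scene 82 18 [ 550.5 -101.2] [574.  -55.8]
scene 86 16 [ 556.6 -100.9] [573.8 -57.5]
```

View pics/scene11c.png

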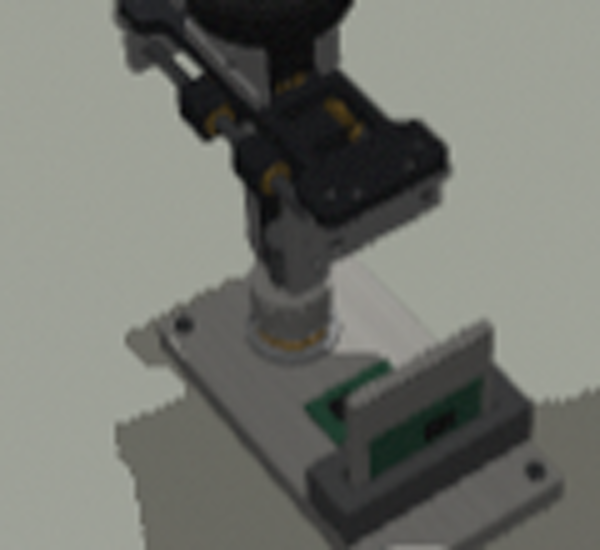

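View pics/side11c.png

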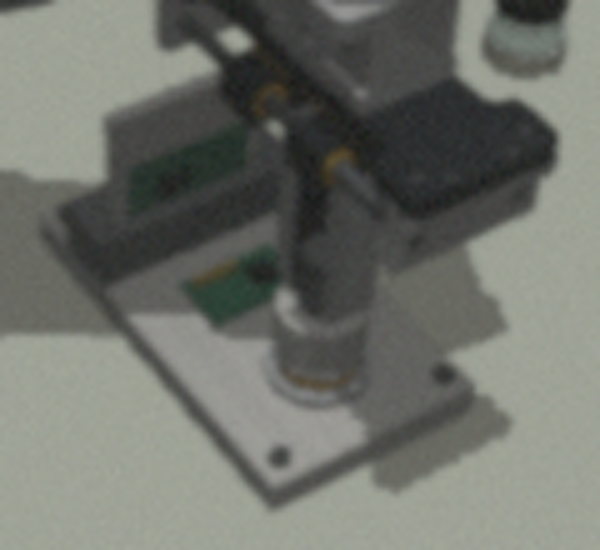

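The cap is over the stud, with its shoulder at z ≈ 61 and rim about 9 mm up. The force has flipped to a slight downward pull, so the balls are passing. Continuing to press.

>>> {"op": "move_arm", "data": {"rows": [{"translation":[0,0,-1.5],"twist":[0,0,0],"grip":5},{"translation":[0,0,-3],"twist":[0,0,0],"grip":5},{"translation":[0,0,-4.5],"twist":[0,0,0],"grip":5},{"translation":[0,0,-6],"twist":[0,0,0],"grip":5},{"translation":[0,0,-6],"twist":[0,0,0],"grip":5},{"translation":[0,0,-6],"twist":[0,0,0],"grip":5}]}}

```text
clock: 17.1
position: [561.5, -81.6, 54.0]
tool_rot: [-0.049, 0.705, 0.049, 0.705]
ft_force: [-1.4, 1.5, 2.2]
finger_gap: 0.23
```

>>> {"op": "move_arm", "data": {"rows": [{"translation":[0,0,-1],"twist":[0,0,0],"grip":5},{"translation":[0,0,-2],"twist":[0,0,0],"grip":5},{"translation":[0,0,-3],"twist":[0,0,0],"grip":5},{"translation":[0,0,-3],"twist":[0,0,0],"grip":5},{"translation":[0,0,-3],"twist":[0,0,0],"grip":5}]}}

```text
clock: 17.52
position: [561.6, -81.7, 51.1]
tool_rot: [-0.049, 0.705, 0.049, 0.705]
ft_force: [-1.5, 0.6, 7.2]
finger_gap: 0.221
```

>>> {"op": "move_arm", "data": {"rows": [{"translation":[0,0,-0.7],"twist":[0,0,0],"grip":5},{"translation":[0,0,-1.2],"twist":[0,0,0],"grip":5},{"translation":[0,0,-1.2],"twist":[0,0,0],"grip":5},{"translation":[0,0,-1.2],"twist":[0,0,0],"grip":5},{"translation":[0,0,-1.2],"twist":[0,0,0],"grip":5}]}}

```text
clock: 17.93
position: [561.7, -81.8, 50.8]
tool_rot: [-0.049, 0.705, 0.049, 0.706]
ft_force: [-7.7, 0.9, 25.2]
finger_gap: 0.225
```

Run:
```python
from h import *
s=read_state();print(s['clock'],s['position'],s['finger_gap']*94,s['ft_force'],s['ft_torque'])
for n in("side","scene"):
    c,p,d=snap(n,n+"12"); x,y=proj(c,[[560,-70,50]])[0].astype(int); k=p[max(0,y-60):y+50,max(0,x-60):x+60]
    cv2.imwrite(f"pics/{n}12c.png",cv2.resize(k,None,fx=5,fy=5,interpolation=cv2.INTER_CUBIC))
```

```text
17.9333 [561.68456694 -81.79861648  50.84168044] 21.146298386669038 [-7.73921017  0.90563268 25.22602476] [0.63050238 1.8860068  0.07220544]
```

View pics/scene12c.png

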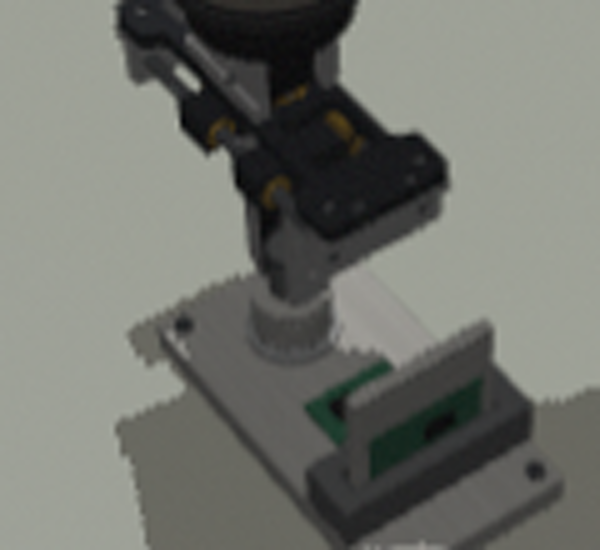

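View pics/side12c.png

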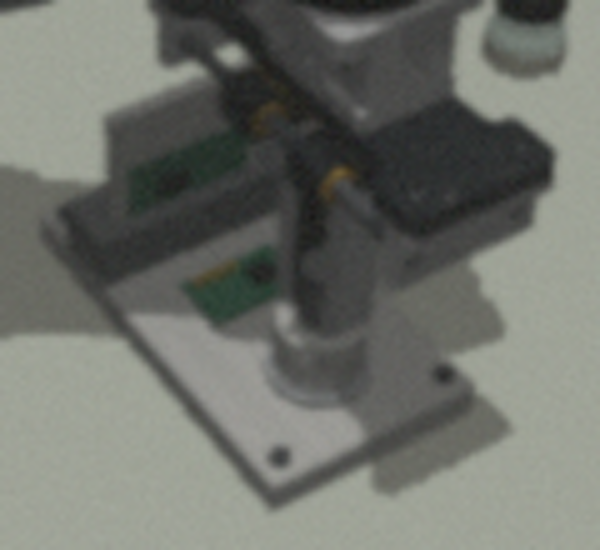

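The brass ring has disappeared under the skirt in both views. The force rose from 7 to 25 N within 0.3 mm, which means a hard stop on the seat. One hold to confirm it's steady, with a depth check of the cap and card.

>>> {"op": "move_arm", "data": {"rows": [{"translation":[0,0,0],"twist":[0,0,0],"grip":5},{"translation":[0,0,0],"twist":[0,0,0],"grip":5},{"translation":[0,0,0],"twist":[0,0,0],"grip":5},{"translation":[0,0,0],"twist":[0,0,0],"grip":5},{"translation":[0,0,0],"twist":[0,0,0],"grip":5},{"translation":[0,0,0],"twist":[0,0,0],"grip":5}]}}

```text
clock: 18.53
position: [561.7, -81.8, 50.9]
tool_rot: [-0.049, 0.705, 0.049, 0.706]
ft_force: [-7.4, 1.3, 25.8]
finger_gap: 0.224
```

Run:
```python
from h import *
s=read_state();print(s['clock'],s['position'],s['ft_force'])
c,p,d=snap("wrist","w13");P,u,v=cloud(c,d)
m=(np.hypot(P[:,0]-561.6,P[:,1]+81.7)<20)&(P[:,2]>46)&(P[:,2]<58);print("shoulder z",np.median(P[m][:,2]),m.sum())
for nm,cx,cy,r,b in(("cardtop",546,27,50,(98,110)),("fix",550,-30,130,(14,22))):
    k=P[(np.hypot(P[:,0]-cx,P[:,1]-cy)<r)&(P[:,2]>b[0])&(P[:,2]<b[1])]
    if len(k)>9: print(nm,np.round(cv2.minAreaRect(k[:,:2].astype(np.float32))[0],1),np.median(k[:,2]))
```

```text
18.5333 [561.71147576 -81.75117583  50.86236653] [-7.40090341  1.29886371 25.84342596]
shoulder z 52.478658942682436 880
cardtop [545.9  26.5] 103.00144401663331
fix [553.8 -27.2] 19.41355957472455
```

```bash
python3 -c "
from workcell import *
print(job_done())"
```

```text
the job is handed in; nothing more can be done
None
```

The tall card is fully home in the fixture slot, and the wide cap is pressed onto the stud. I handed the job in at about 18.6 s with the gripper still holding the cap down. `job_done()` gives no verdict, so success isn't confirmed beyond my own checks.

**Last checks:**
- **Card:** the top-edge centre is within about 1 mm of the slot centre. The top edge reads z ≈ 103 mm against 104 expected, which is within the depth bias I saw elsewhere.
- **Cap:** the shoulder reads z ≈ 52.5 mm, about 53 after allowing for that bias, which matches a fully seated cap. The brass ring is out of sight under the cap's skirt.
- **Hold:** the downward push is steady at about 25 N. It rose from 7 N to 25 N within 0.3 mm, so the cap is against a hard stop. The tool is within 0.3 mm of the stud's measured position.
- **Other objects:** I kept clear of the short card and small cap, and neither had moved in the wrist views taken on the way; I did not measure them again at the end.

**What disagreed:**
- **Fingertips:** they end about 4–5 mm behind the reported TCP, not 25 mm ahead as stated. On the first cap grasp they closed on top of the knob with about 24 N and did not move the cap. I regrasped 30 mm lower. For the same reason, the card was gripped by only about 4 mm at its top, but it held.
- **Click force:** I never saw the expected 7–14 N as the cap passed the balls. The readings between steps only showed the force flip to a slight downward pull. I judged the click from that, from the cap's height and from the final hard stop.

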